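# Shut down the dry bath and empty its insert

## Task

The dry bath is finished. First switch its heater off at the guarded switch box: lift the clear guard flap right up, flip the lever fully across to its other side, and lower the guard fully home again. Only then lift the aluminium insert straight up out of the heater by its handle, tip all three vials out of it into the grey waste tub, and set the empty insert down gently, upright, in the middle of the cork mat, without shifting the bottles, jars and other things standing about.

Things in the scene. Friction and masses are not known exactly. Their poses are not given: they have to be found in the camera images.
- switchbox: Grey switch box fixed to the bench, 150 (x) x 140 (y) x 45 mm tall, turned up to 0.35 rad. Origin: centre of its underside; z up; the guard hinges at its own +x side, -x is its front. A cheek (5 mm thick, up to 81 mm above the bench, inner faces 62 mm either side of the middle) runs along each side of its top.
- guard (a joint): Hinge of the clear guard flap (112 mm long, 118 wide, 5 thick, 16 mm lip down at the front), rad: 0 = fully home, grows as its front edge is lifted up and back, 1.85 = stop, past upright. May start ajar (up to 0.2). Stiff hinge: the flap stays wherever it is left; 1 to 2 N at the tab moves it.
- guard_hinge (a point): Middle of the guard's hinge axis, 55 mm behind (+x of) the switch box's origin and 88 mm above the bench; the axis runs along the switch box's y. Its axes are the switch box's.
- guard_grip (a point): Grip point in the aluminium tab on the flap near its front edge: tab 45 mm wide (along the hinge axis), 16 mm thick, rising 36 mm above the flap's upper face; this point is 24 mm above that face, 93 mm in front of the hinge axis and 26.5 mm above it with the guard home. Turns with the flap: x from front to hinge, z out of the upper face.
- lever (a joint): Switch lever under the guard, rad: 0 = on, leaning 0.42 rad to the switch box's +y side; 0.84 = off, leaning 0.42 rad to its -y side. Stays where it is left; about 2 to 3 N at the tip moves it.
- lever_tip (a point): Top end of the lever, a black paddle 18 mm (x) x 13 mm (y) thick and 36 mm long, which pivots at the top face of the switch box, 12 mm to the front (-x) of its middle.
- heater: White dry-bath heater fixed to the bench, 188 (x) x 146 (y) x 58 mm tall, turned by up to 0.35 rad. Origin: centre of its underside. Its open well, in the middle, is 128 x 88 mm, with its floor 22 mm above the bench.
- insert: Lift-out aluminium insert, a scoop 124 (x) x 84 (y) mm, walls 42 mm high, 4 mm thick, about 0.3 kg empty. Origin: centre of its underside, z up. Its -x end is the pouring end: the floor ramps up at 0.56 rad to an edge 18 mm high, open above. It sits in the well with 2 mm to spare on each side and is drawn straight up some 40 mm to come free.
- insert_handle (a point): Middle of the insert's handle bar, 100 mm above its underside, over its middle. The bar is 14 mm square and spans the insert's width along its y, held by a post at each end; axes as the insert's.
- tub: Grey open waste tub fixed to the bench, 170 (x) x 200 (y) x 70 mm tall, walls 5 mm. Origin: centre of its underside.
- mat: Cork mat fixed to the bench, 170 (x) x 150 (y) x 6 mm thick. Origin: centre of its underside.
- vial1_mid (a point): Middle of a sealed amber vial with white cap, 26 mm diameter, 64 mm long, lying along the insert's y on its floor at the start; its own y is the vial's axis. It rolls freely.
- vial2_mid (a point): Middle of a sealed amber vial with white cap, 26 mm diameter, 64 mm long, lying along the insert's y on its floor at the start; its own y is the vial's axis. It rolls freely.
- vial3_mid (a point): Middle of a sealed amber vial with white cap, 26 mm diameter, 64 mm long, lying along the insert's y on its floor at the start; its own y is the vial's axis. It rolls freely.
- bottle: Amber bottle with white cap, upright, 66 mm diameter, 150 mm tall. Bystander, to be left where it stands. Origin: centre of its underside.
- beaker: Glass beaker, upright, at most 80 mm diameter, 90 mm tall. Bystander, to be left where it stands. Origin: centre of its underside.
- jar: White screw jar, upright, 64 mm diameter, 75 mm tall. Bystander, to be left where it stands. Origin: centre of its underside.
- canister: Plain steel canister, upright, 68 mm diameter, 85 mm tall. Bystander, to be left where it stands. Origin: centre of its underside.
- block: Solid aluminium cylinder, upright, 70 mm diameter, 60 mm tall. Bystander, to be left where it stands. Origin: centre of its underside.
- timer: Flat white box-shaped timer, 65 x 75 x 30 mm tall. Bystander, to be left where it stands. Origin: centre of its underside.
Not all that is in view belongs to the job. What is shaped like the part that bears vial1_mid but red is not meant.

How it is judged (in metres and radians):
On the way, in this order (a step that is already met when the one before it is completed fails the run):
1. the guard is lifted up (past 1.3 rad) (value of joint guard above 1.3 rad), for 0.1 s.
2. the lever is fully across (past 0.74 rad) with the guard still up (value of joint lever above 0.74 rad and value of joint guard above 1 rad), for 0.2 s.
3. the guard is lowered home (under 0.06 rad) over the switched-off lever (value of joint lever above 0.74 rad and value of joint guard below 0.06 rad), for 0.2 s.
4. the insert is lifted clear of the heater, upright and with the three vials in it (z of insert in the frame of heater above 0.06 m and angle between insert's own z axis and vertical below 0.4 rad and distance between each of vial1_mid, vial2_mid, vial3_mid and insert below 0.08 m), for 0.05 s.
5. all three vials lie in the tub (x of vial1_mid in the frame of tub between -0.085 and 0.085 m and y of vial1_mid in the frame of tub between -0.1 and 0.1 m and z of each of vial1_mid, vial2_mid, vial3_mid in the frame of tub below 0.07 m and x of vial2_mid in the frame of tub between -0.085 and 0.085 m and y of vial2_mid in the frame of tub between -0.1 and 0.1 m and x of vial3_mid in the frame of tub between -0.085 and 0.085 m and y of vial3_mid in the frame of tub between -0.1 and 0.1 m), for 0.2 s.
At the end, for the whole second after the job is handed in: Lever past 0.74 rad (off), guard under 0.06 rad (home), the three vials' middles inside the tub and below its rim, the insert at rest, upright within 0.08 rad, standing on the cork mat with its middle within 40 mm of the mat's middle (all of step 3 and all of step 5 and horizontal distance between insert and mat below 0.04 m and angle between insert's own z axis and vertical below 0.08 rad and height (world z) of insert between 0.002 and 0.012 m and linear speed of insert below 0.02 m/s); the robot touches nothing.
It fails at once if the insert is raised from the heater before the lever is off and the guard home (z of insert in the frame of heater above 0.04 m and (value of joint lever below 0.7 rad or value of joint guard above 0.15 rad)).
It fails at once if the insert is dropped or slammed onto the mat (faster than 0.5 m/s within 25 mm of it) (horizontal distance between insert and mat below 0.12 m and height (world z) of insert below 0.031 m and linear speed of insert above 0.5 m/s).
It fails at once if a bystander is shifted by more than 25 mm or knocked over (distance of any of bottle, beaker, jar, canister, block, timer from where it was at the start of the episode above 0.025 m or angle between any of bottle, beaker, jar, canister, block, timer's own z axis and vertical above 0.35 rad).
It also fails if it takes over 72 s, if anything falls off the work surface, if the arm or the gripper's body presses on something with over 40 N, if the wrist force passes 120 N, or if a joint passes its speed limit or range.

## Robot

A 6-joint arm with a two-finger parallel gripper is mounted at the origin on the work surface. World frame = base frame: x ahead of the robot, y to its left, z up, the work surface at z = 0. Lengths are in mm, angles in rad, forces in N, time in s.
With the tool pointing down it reaches from about 325 to 900 mm from the base axis. Payload 3.5 kg.
Tool frame: the origin (TCP) lies midway between the tips of the shut fingers; the grasp point (between the pads) lies 19 mm behind it (bot.pinch_z is the distance from the TCP to the grasp point, in mm); z points along the fingers, y is the line along which they close (so a half turn about z gives the same grasp; the last joint's range is limited). The gripper opens to 85 mm and grips with 20 to 120 N. Pads are 22 mm wide; open, the fingers measure 114 mm over their backs; the gripper's body (76 mm by 85 mm) begins 54 mm behind the grasp point. The pads swing forward as they close: fully open they stand 13 mm farther back than shut.
Start: joints at [1.221, 0.276, -0.026, 1.268, 0, 1.467], TCP at [152.695, 606.058, 231.313] pointing down, gripper open.
Joint ranges: [-3.12, 3.12], [-0.85, 1.88], [-1.08, 1.24], [-1.95, 2.15], [-1.57, 1.53], [-3.14, 3.14]. Speed limits (rad/s): [2.57, 2.57, 3.14, 3.14, 3.14, 3.14].

## Interface

Orientations are given as a 3x3 rotation matrix whose columns are the frame's x, y, z axes.
In Python, from cell import bot gives the robot as it stands.
- The arm moves only by the tool jog_arm, never from a script. Its argument "commands" is a list of rows, each a list of 7 numbers: the shift along the tool's x, y, z in cm, then the turn, a rotation vector about the tool's x, y, z in degrees, then the opening, from -1 (shut) to 1 (fully open), so that 0 is half open. A call has 1 to 8 rows; each row is the pose to reach, as a shift and turn from the pose commanded when the call began, along the tool's axes at that moment; what a row does not reach only later rows make up. A row lasts 1/12 s, in which the tool goes at most 41.7 mm and 7.16 degrees, less where a joint would pass 70% of its speed; a pose out of reach is approached as far as the arm can. A call with a gripper value outside its range is refused whole. The fingers move at their own pace and stop on an object; "grip_force" is the grip in N (left out, the last holds). Time passes only in rows, so rows that repeat a pose let the fingers close. It gives the time, the measured TCP pose, the force, the opening and the grip force at its end, in the units of the state.
- bot.observe(): the state, without advancing time (a new reading comes with each control period).
- bot.grab_frame(name): name is "side" or "top"; returns the picture (420x560x3 uint8, red, green, blue); there is no depth.
- bot.calibration(name): a dict with "vfov" (degrees; the focal length in pixels is half the picture's height over the tangent of half this angle, whatever the lens; pixels are square), "cx", "cy" (the principal point, pixels), "k1" (the pictures are not rectified: a ray, as slopes to the right and down, at radius r is drawn at 1 + k1 r^2 times it, then the intrinsics apply), "T" (4x4, takes a point from camera to world coordinates). Camera axes: x right, y down, z forward; pixel columns grow to the right and rows downward; lengths in mm; the calibration is good to about 2 mm. A picture is of the moment at which its call begins. calibration takes no time and is no camera call.
- bot.close_job(): hands the job in; it is judged then, once.
The state is a dict: "time": time; "joint_positions": joint angles; "joint_vel": joint speeds; "tau": joint torques, N m; "tool_pos": TCP position; "tool_rot": TCP orientation; "wrist_force": force on the tool from outside, world axes, zero at the start; "wrist_torque": the same for the moment, N m; "opening": opening from 0.0 (shut) to 1.0 (fully open); "finger_force": force on a finger pad.
Only numpy, scipy, OpenCV 4.12 (cv2) and the standard library are available. Lean on these libraries where they do the work, as an engineer would, in place of code of your own. Each camera call takes 0.05 s, during which the arm holds its last target. There are 200 camera calls.

## Working session

There is one attempt and no reset: what is moved stays moved. The work goes in short steps, Python scripts to look and compute and a tool call to move; the robot and the scene stay as the last step left them, time stands still between calls to the robot, and variables do not carry over. Pictures are saved under pics/ and viewed, at most 10 in all, crops included, and the job is handed in when it is done.

Besides the shell and the picture viewer there is one more tool, called in YAML: its name, and indented under it one key for each argument. jog_arm: Moves the arm, as the interface text tells. Its arguments: {"type":"object","properties":{"commands":{"type":"array"},"grip_force":{"type":"number"}},"required":["commands"]}

```bash
ls; mkdir -p pics
python3 - <<'E'
from cell import bot
import cv2
for n in("side","top"):
    im=bot.grab_frame(n); cv2.imwrite(f"pics/{n}0.png",cv2.resize(im[:,:,::-1],(800,600),interpolation=cv2.INTER_CUBIC))
    c=bot.calibration(n); print(n,c)
print(bot.observe(),bot.pinch_z)
E
```

```text
pics
side {'vfov': 54.85697737106015, 'cx': 285.0702983585597, 'cy': 206.499398470912, 'k1': -0.00040654373462851735, 'T': array([[-7.72299612e-01, -4.81209588e-01,  4.14717543e-01,
         1.26652502e+02],
       [-6.35195968e-01,  5.75804359e-01, -5.14757635e-01,
         5.32647815e+02],
       [ 8.91014035e-03, -6.60974033e-01, -7.50355873e-01,
         8.43155951e+02],
       [ 0.00000000e+00,  0.00000000e+00,  0.00000000e+00,
         1.00000000e+00]])}
top {'vfov': 47.59293503101248, 'cx': 277.79993209082863, 'cy': 204.37642747108356, 'k1': -0.013036271755312792, 'T': array([[-1.51506167e-02, -9.98682250e-01,  4.90328747e-02,
         4.49568831e+02],
       [-9.99873485e-01,  1.53698282e-02,  4.09673517e-03,
        -1.89990523e+00],
       [-4.84496356e-03, -4.89646033e-02, -9.98788763e-01,
         1.43643272e+03],
       [ 0.00000000e+00,  0.00000000e+00,  0.00000000e+00,
         1.00000000e+00]])}
{'time': 0.1, 'joint_positions': array([ 1.22064046e+00,  2.77114565e-01, -2.77517407e-02,  1.26800157e+00,
       -3.46039003e-06,  1.46737408e+00]), 'joint_vel': array([-0.00028896, -0.00153637,  0.00456921,  0.00016364, -0.00044211,
       -0.0013548 ]), 'tau': array([-2.36004080e-04, -4.46705925e+01,  2.96129358e+01,  8.43779737e-03,
       -1.36790941e-04, -2.56119765e-07]), 'tool_pos': array([152.42798848, 605.39581885, 230.23196324]), 'tool_rot': array([[-9.69715292e-01,  2.44237081e-01, -7.07383286e-04],
       [ 2.44238014e-01,  9.69713360e-01, -1.94703508e-03],
       [ 2.10420860e-04, -2.06083958e-03, -9.99997854e-01]]), 'wrist_force': array([-0.30182616,  0.2294217 , -0.10299585]), 'wrist_torque': array([-0.00512663,  0.02213413, -0.01466583]), 'finger_force': 0.0, 'opening': 1.0028337575937942} 18.700000000000003
```

View pics/top0.png

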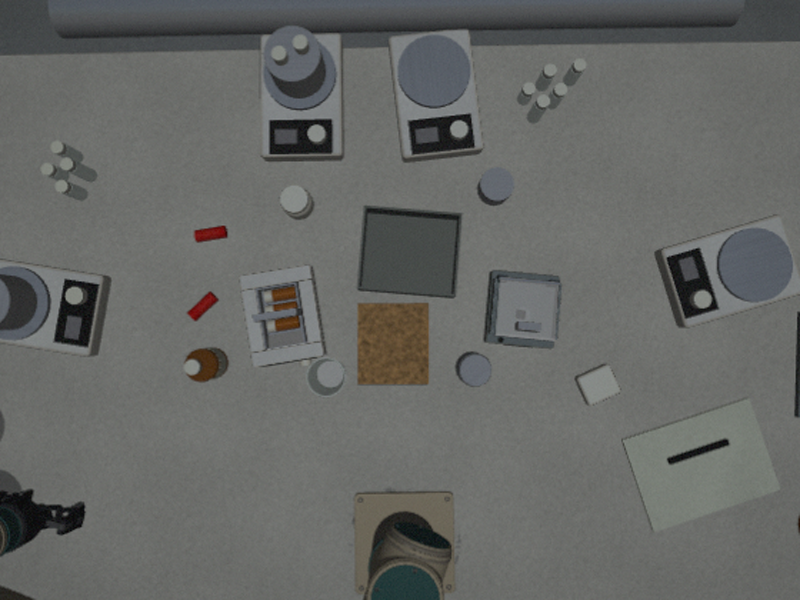

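View pics/side0.png

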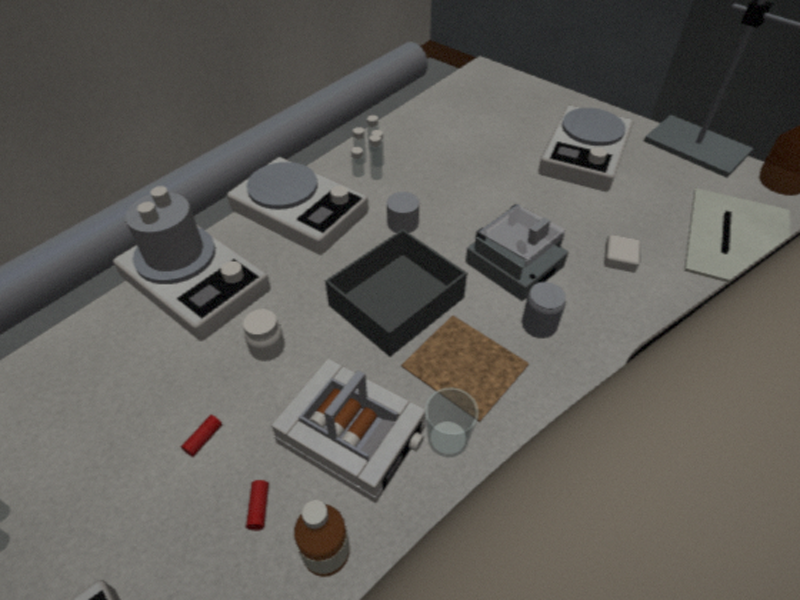

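```bash
cat > h.py <<'E'
import numpy as np, cv2
from cell import bot
def K(n):
    c=bot.calibration(n); f=210/np.tan(np.radians(c['vfov'])/2); return c,f
def unproj(n,u,v,z):
    """pixel (560x420) -> world point at height z"""
    c,f=K(n); d=np.array([(u-c['cx'])/f,(v-c['cy'])/f]); s=d.copy()
    for _ in range(8): s=d/(1+c['k1']*(s@s))
    T=c['T']; r=T[:3,:3]@[s[0],s[1],1]; o=T[:3,3]; return o+r*(z-o[2])/r[2]
def proj(n,P):
    c,f=K(n); T=c['T']; q=(np.atleast_2d(P)-T[:3,3])@T[:3,:3]; s=q[:,:2]/q[:,2:]
    s=s*(1+c['k1']*(s**2).sum(1,keepdims=True)); return s*f+[c['cx'],c['cy']]
def mosaic(items,name,w=100):
    """items: (camera,u0,v0) crops of w x .75w placed as 400x300 tiles"""
    fr={n:bot.grab_frame(n) for n in {i[0] for i in items}}; t=[]
    for n,u,v in items:
        c=fr[n][v:v+int(w*.75),u:u+w,::-1]; c=cv2.resize(c,(400,300),interpolation=cv2.INTER_CUBIC)
        t.append(cv2.convertScaleAbs(c,alpha=1.6))
    rows=[np.hstack(t[i:i+2]) for i in range(0,len(t),2)]; cv2.imwrite(name,np.vstack(rows))
E
python3 - <<'E'
from h import *
mosaic([("top",316,180),("side",312,135),("top",150,182),("side",190,250)],"pics/m1.png")
s=.7
for k,z,P in(("mat",6,[(358,303),(428,303),(428,385),(358,385)]),("tub",70,[(364,207),(461,213),(455,297),(360,291)])):
    q=np.array([unproj("top",u*s,v*s,z) for u,v in P]); print(k,q.round(0)[:,:2].tolist(),q.mean(0).round(1))
E
```

```text
mat [[498.0, 86.0], [496.0, -61.0], [324.0, -58.0], [326.0, 88.0]] [410.9  13.7   6. ]
tub [[690.0, 68.0], [675.0, -128.0], [505.0, -113.0], [520.0, 78.0]] [597.2 -24.   70. ]
```

View pics/m1.png

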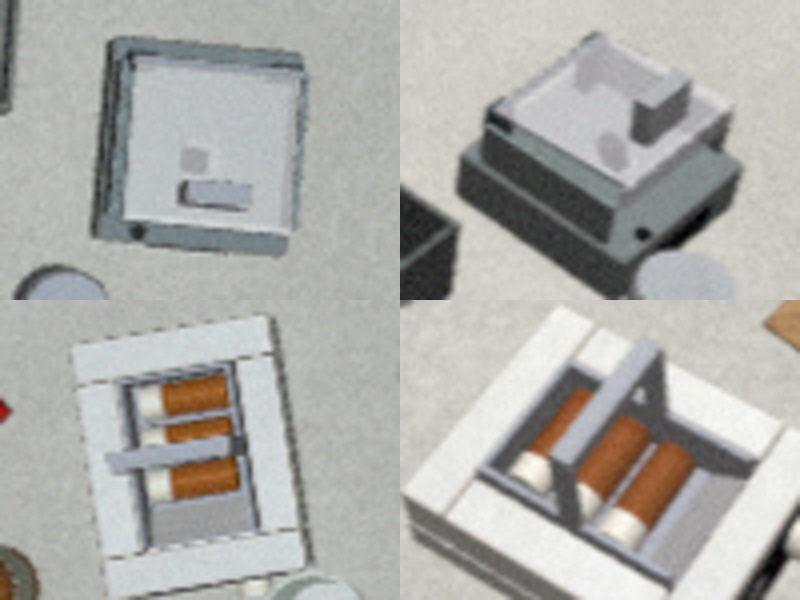

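```bash
cat > fit.py <<'E'
from h import *
from scipy.optimize import least_squares
OFF={'sT':("top",316,180,0,0),'sS':("side",312,135,400,0),'hT':("top",150,182,0,300),'hS':("side",190,250,400,300)}
def place(p,L):
    c,s=np.cos(p[2]),np.sin(p[2]); L=np.array(L,float)
    return np.c_[p[0]+c*L[:,0]-s*L[:,1],p[1]+s*L[:,0]+c*L[:,1],L[:,2]]
def flap(L,g):  # L relative to hinge, guard angle g
    c,s=np.cos(g),np.sin(g); x,y,z=L
    return [55+c*x+s*z,y,88-s*x+c*z]
def fit(obs,p0,name):
    def loc(p): return [flap(l,p[3]) if fl else l for _,_,l,fl in obs]
    uv=[]
    for t,(u,v),_,_ in obs:
        n,u0,v0,a,b=OFF[t]; uv.append((n,[u0+(u-a)/4,v0+(v-b)/4]))
    def res(p):
        P=place(p,loc(p)); return np.concatenate([proj(n,P[i])[0]-q for i,(n,q) in enumerate(uv)])
    r=least_squares(res,p0,loss='soft_l1'); e=res(r.x).reshape(-1,2)
    print(name,r.x.round(3)); print(np.hypot(*e.T).round(1)); return r.x
sw=fit([('sT',(285,255),(-75,-70,45),0),('sT',(93,238),(-75,70,0),0),('sS',(460,155),(75,70,45),0),('sS',(740,170),(-75,-70,45),0),
 ('sS',(632,95),(-85,22.5,38.5),1),('sS',(645,108),(-101,22.5,38.5),1),('sS',(680,68),(-85,-22.5,38.5),1),('sS',(693,82),(-101,-22.5,38.5),1),
 ('sT',(250,184),(-85,-22.5,38.5),1),('sT',(250,208),(-101,-22.5,38.5),1),('sT',(189,181),(-85,22.5,38.5),1),
 ('sS',(733,105),(-112,-59,2.5),1),('sS',(625,190),(-112,59,2.5),1),('sT',(293,232),(-112,-59,2.5),1)],[440,-240,0,.05],"switch")
g=sw[3]; print("grip",place(sw,[flap((-93,0,26.5),g)]),"tip on",place(sw,[(-12,36*np.sin(.42),45+36*np.cos(.42))]))
ht=fit([('hT',(73,347),(94,73,58),0),('hT',(270,316),(94,-73,58),0),('hT',(108,597),(-94,73,58),0),('hT',(303,563),(-94,-73,58),0),
 ('hS',(407,492),(94,73,58),0),('hS',(557,306),(94,-73,58),0),('hS',(785,425),(-94,-73,58),0)],[450,250,.15],"heater")
b=fit([('hT',(105,453),(7,42,129),0),('hT',(108,474),(-7,42,129),0),('hT',(243,436),(7,-42,129),0),('hT',(245,456),(-7,-42,129),0),
 ('hS',(553,455),(7,42,129),0),('hS',(640,338),(7,-42,129),0),('hS',(663,348),(-7,-42,129),0),('hS',(578,467),(-7,42,129),0)],[450,250,.15],"bar")
E
python3 fit.py
```

```text
switch [ 4.79404e+02 -2.52694e+02 -1.04000e-01  3.20000e-02]
[0.5 1.3 2.  3.3 1.1 2.2 1.2 1.  0.6 0.5 0.9 1.1 1.  1. ]
grip [[ 442.49610698 -248.83284163  117.44756972]] tip on [[ 468.99645572 -236.84602846   77.87120185]]
heater [4.72735e+02 2.38871e+02 1.63000e-01]
[ 1.5  1.9  1.3  1.7  2.4  2.6 12.8]
bar [4.70919e+02 2.41142e+02 1.71000e-01]
[1.4 1.1 4.6 4.2 0.5 1.8 1.5 0.8]
```

```bash
cat >> h.py <<'E'
from scipy.spatial.transform import Rotation as Ro
SW=np.array([479.4,-252.7,-.104]); YAW=SW[2]
def frame(yaw,a_deg):
    """tool rotation: y axis at yaw+90deg, tool z tilted a_deg from down toward yaw direction"""
    a=np.radians(a_deg); bx=np.array([np.cos(yaw),np.sin(yaw),0]); by=np.array([-bx[1],bx[0],0])
    z=np.sin(a)*bx-np.cos(a)*np.array([0,0,1]); return np.c_[np.cross(by,z),by,z]
def boxpt(l,o=SW):
    c,s=np.cos(o[2]),np.sin(o[2]); return np.array([o[0]+c*l[0]-s*l[1],o[1]+s*l[0]+c*l[1],l[2]])
def cur():
    o=bot.observe(); return np.array(o['tool_pos']),np.array(o['tool_rot'])
def rel(start,tgt):
    p0,R0=start; p,R=tgt
    return np.r_[R0.T@(np.array(p)-p0)/10,np.degrees(Ro.from_matrix(R0.T@R).as_rotvec())].round(2).tolist()
def grip(g,a,ext=18.7,back=0):
    """TCP pose gripping the guard tab at guard angle g with tool tilt a"""
    c,s=np.cos(g),np.sin(g); x,z=-93,26.5; R=frame(YAW,a)
    return boxpt([55+c*x+s*z,0,88-s*x+c*z])+R[:,2]*(ext-back),R
E
python3 - <<'E'
from h import *
s=cur(); t1=(np.array([430,250,340]),frame(YAW,0)); t2=(np.array([430,-30,330]),frame(YAW,30)); t3=grip(.03,45,back=90); t4=grip(.03,45)
for a,b in((s,t1),(t1,t2),(t2,t3),(t3,t4)): print(rel(a,b), b[0].round())
for k,u,v,z in(("can",475,370,85),("beaker",327,377,90),("block",496,186,60)): print(k,unproj("top",u*.7,v*.7,z).round())
E
```

```text
[-35.59, -27.72, -10.91, -0.08, -0.01, -8.18] [430 250 340]
[-2.91, -27.85, 1.0, -0.0, -30.0, -0.0] [430 -30 330]
[9.44, -21.64, 13.29, 0.0, -15.0, -0.0] [ 392. -244.  168.]
[0.0, -0.0, 9.0, 0.0, 0.0, 0.0] [ 456. -250.  104.]
can [ 359. -149.   85.]
beaker [350. 144.  90.]
block [ 731. -202.   60.]
```

jog_arm:
  commands:
    - [-20,-14,-11,0,0,-8,0.6]
    - [-20,-14,-11,0,0,-8,0.6]
    - [-20,-14,-11,0,0,-8,0.6]
    - [-20,-14,-11,0,0,-8,0.6]
    - [-20,-14,-11,0,0,-8,0.6]
    - [-20,-14,-11,0,0,-8,0.6]
    - [-20,-14,-11,0,0,-8,0.6]
    - [-20,-14,-11,0,0,-8,0.6]
  grip_force: 30

```text
time: 0.87
tool_pos: [315.3, 419.8, 344.0]
tool_rot: [[-0.994, 0.112, 0.004], [0.112, 0.994, 0.002], [-0.004, 0.003, -1.0]]
wrist_force: [0.5, 0.7, -1.4]
opening: 0.803
finger_force: 0.0
```

jog_arm:
  commands:
    - [-14,-16,0,0,0,0,0.6]
    - [-14,-16,0,0,0,0,0.6]
    - [-14,-16,0,0,0,0,0.6]
    - [-14,-16,0,0,0,0,0.6]
    - [-14,-16,0,0,0,0,0.6]
    - [-14,-16,0,0,0,0,0.6]
    - [-14,-16,0,0,0,0,0.6]

```text
time: 1.45
tool_pos: [435.2, 246.1, 340.4]
tool_rot: [[-0.994, 0.111, -0.001], [0.111, 0.994, -0.0], [0.001, -0.0, -1.0]]
wrist_force: [-0.4, 0.6, -0.2]
opening: 0.799
finger_force: 0.0
```

Run:
```python
from h import *
s=cur(); t2=(np.array([430,-30,330]),frame(YAW,30)); t3=grip(.03,45,back=90)
print(s[0].round(1),bot.observe()['joint_positions'].round(2),bot.observe()['time'])
for a,b in((s,t2),(t2,t3)): print(rel(a,b))
```

```text
[435.2 246.1 340.4] [ 0.39  0.01 -0.1   1.45  0.    0.5 ] 1.45
[-2.55, -27.5, 1.05, -0.13, -30.08, -0.39]
[9.44, -21.64, 13.29, 0.0, -15.0, -0.0]
```

jog_arm:
  commands:
    - [-2.6,-27.5,1,0,-30,-0.4,0.6]
    - [-2.6,-27.5,1,0,-30,-0.4,0.6]
    - [-2.6,-27.5,1,0,-30,-0.4,0.6]
    - [-2.6,-27.5,1,0,-30,-0.4,0.6]
    - [-2.6,-27.5,1,0,-30,-0.4,0.6]
    - [-2.6,-27.5,1,0,-30,-0.4,0.6]
    - [-2.6,-27.5,1,0,-30,-0.4,0.6]
    - [-2.6,-27.5,1,0,-30,-0.4,0.6]

```text
time: 2.12
tool_pos: [429.9, -31.8, 330.7]
tool_rot: [[-0.861, 0.107, 0.497], [0.092, 0.994, -0.055], [-0.5, -0.002, -0.866]]
wrist_force: [-0.5, 0.3, 0.3]
opening: 0.802
finger_force: 0.0
```

jog_arm:
  commands:
    - [9.4,-21.6,13.3,0,-15,0,0.6]
    - [9.4,-21.6,13.3,0,-15,0,0.6]
    - [9.4,-21.6,13.3,0,-15,0,0.6]
    - [9.4,-21.6,13.3,0,-15,0,0.6]
    - [9.4,-21.6,13.3,0,-15,0,0.6]
    - [9.4,-21.6,13.3,0,-15,0,0.6]
    - [9.4,-21.6,13.3,0,-15,0,0.6]
    - [9.4,-21.6,13.3,0,-15,0,0.6]

```text
time: 2.78
tool_pos: [393.8, -243.2, 165.7]
tool_rot: [[-0.706, 0.103, 0.7], [0.076, 0.995, -0.069], [-0.704, 0.005, -0.711]]
wrist_force: [0.0, 1.1, 0.8]
opening: 0.797
finger_force: 0.0
```

Run:
```python
from h import *
s=cur(); print(s[0].round(1),bot.observe()['joint_positions'].round(2)); print(rel(s,grip(.03,45)))
mosaic([("top",306,170),("side",312,125)],"pics/m2.png",110)
```

```text
[ 393.8 -243.2  165.7] [-1.09 -0.29 -0.96  0.4   0.63 -0.82]
[-0.09, -0.1, 8.76, 0.24, -0.28, -0.14]
```

View pics/m2.png

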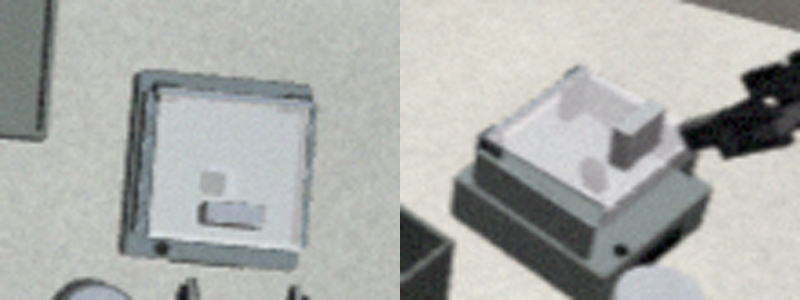

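jog_arm:
  commands:
    - [0,0,3.0,0,0,0,0.6]
    - [0,0,6.0,0,0,0,0.6]
    - [0,0,8.8,0,0,0,0.6]
    - [0,0,8.8,0,0,0,0.6]
    - [0,0,8.8,0,0,0,-0.2]
    - [0,0,8.8,0,0,0,-0.2]
    - [0,0,8.8,0,0,0,-0.2]
    - [0,0,8.8,0,0,0,-0.2]
  grip_force: 35

```text
time: 3.55
tool_pos: [456.9, -247.4, 108.8]
tool_rot: [[-0.702, 0.097, 0.706], [0.068, 0.995, -0.07], [-0.709, -0.001, -0.705]]
wrist_force: [12.2, 3.1, -9.0]
opening: 0.518
finger_force: 37.6
```

Run:
```python
from h import *
o=bot.observe();s=cur(); print(s[0].round(1),o['joint_positions'].round(2),o['opening'],o['finger_force'],o['wrist_force'])
print(rel(s,grip(.03,45)))
gs=np.linspace(.03,1.75,17)[1:]; A=lambda g:45-85*(g/1.75)
st=grip(.03,45)
for i in(0,8):
    for g in gs[i:i+8]: print(round(g,2),rel(st,grip(g,A(g))))
    st=grip(gs[i+7],A(gs[i+7]))
```

```text
[ 456.9 -247.4  108.8] [-0.93 -0.07 -0.98  0.06  0.55 -0.66] 0.5175062028399076 37.640511989593506 [12.17985716  3.09572508 -8.96523282]
[0.42, -0.29, 0.26, 0.22, 0.16, 0.31]
0.14 [-0.73, -0.0, -0.44, -0.0, 6.68, 0.0]
0.24 [-1.55, -0.0, -0.79, -0.0, 11.9, 0.0]
0.35 [-2.4, -0.0, -1.05, -0.0, 17.12, 0.0]
0.46 [-3.27, 0.0, -1.21, -0.0, 22.34, 0.0]
0.57 [-4.16, 0.0, -1.28, -0.0, 27.56, 0.0]
0.68 [-5.04, -0.0, -1.25, -0.0, 32.79, 0.0]
0.78 [-5.92, 0.0, -1.12, -0.0, 38.01, -0.0]
0.89 [-6.77, -0.0, -0.89, -0.0, 43.23, -0.0]
1.0 [-0.82, 0.0, -0.33, 0.0, 5.22, 0.0]
1.1 [-1.66, -0.0, -0.57, 0.0, 10.44, -0.0]
1.21 [-2.53, 0.0, -0.72, 0.0, 15.66, 0.0]
1.32 [-3.41, 0.0, -0.77, 0.0, 20.89, 0.0]
1.43 [-4.28, -0.0, -0.72, -0.0, 26.11, 0.0]
1.54 [-5.15, 0.0, -0.58, 0.0, 31.33, 0.0]
1.64 [-5.99, 0.0, -0.34, 0.0, 36.55, 0.0]
1.75 [-6.8, 0.0, -0.01, 0.0, 41.77, 0.0]
```

jog_arm:
  commands:
    - [-0.7,0,-0.4,0,6.0,0,-0.2]
    - [-1.5,0,-0.8,0,11.5,0,-0.2]
    - [-2.4,0,-1.05,0,17,0,-0.2]
    - [-3.3,0,-1.2,0,22.3,0,-0.2]
    - [-4.2,0,-1.3,0,27.6,0,-0.2]
    - [-5.0,0,-1.25,0,32.8,0,-0.2]
    - [-5.9,0,-1.1,0,38,0,-0.2]
    - [-6.8,0,-0.9,0,43.2,0,-0.2]

```text
time: 4.22
tool_pos: [495.2, -251.7, 160.8]
tool_rot: [[-0.995, 0.102, 0.023], [0.101, 0.995, -0.003], [-0.023, -0.001, -1.0]]
wrist_force: [4.2, -4.0, -24.0]
opening: 0.519
finger_force: 41.8
```

Run:
```python
from h import *
o=bot.observe();s=cur(); print(s[0].round(1),o['joint_positions'].round(2),o['opening'],o['finger_force'],o['wrist_force'])
g=.89;print(rel(s,grip(g,45-85*g/1.75)))
```

```text
[ 495.2 -251.7  160.8] [-0.59  0.19 -0.29  1.07  0.01 -0.49] 0.518955468556248 41.79404139518738 [  4.2038309   -4.04429659 -23.986693  ]
[-0.2, -0.27, 0.26, -0.06, -0.43, 0.13]
```

jog_arm:
  commands:
    - [-0.8,0,-0.15,0,5.2,0,-0.2]
    - [-1.7,0,-0.4,0,10.4,0,-0.2]
    - [-2.5,0,-0.5,0,15.7,0,-0.2]
    - [-3.4,0,-0.6,0,20.9,0,-0.2]
    - [-4.3,0,-0.5,0,26.1,0,-0.2]
    - [-5.15,0,-0.4,0,31.3,0,-0.2]
    - [-6.0,0,-0.2,0,36.6,0,-0.2]
    - [-6.8,0,0.2,0,41.8,0,-0.2]

```text
time: 4.88
tool_pos: [563.6, -259.5, 163.9]
tool_rot: [[-0.757, 0.102, -0.645], [0.078, 0.995, 0.065], [0.649, -0.001, -0.761]]
wrist_force: [-6.0, 0.4, -0.5]
opening: 0.517
finger_force: 43.2
```

Run:
```python
from h import *
o=bot.observe();s=cur(); print(s[0].round(1),o['joint_positions'].round(2),o['opening'],o['finger_force'],o['wrist_force'])
g=1.75;print(rel(s,grip(g,-40)))
mosaic([("top",306,170),("side",312,105)],"pics/m3.png",110)
```

```text
[ 563.6 -259.5  163.9] [-0.44  0.8   0.47  1.92 -0.21 -0.26] 0.5167051976206393 43.23209881782532 [-5.96322287  0.43308352 -0.5250515 ]
[-0.32, -0.2, 0.18, -0.11, -0.44, 0.04]
```

View pics/m3.png

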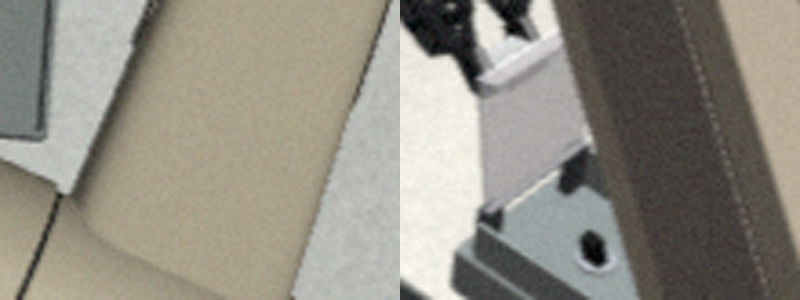

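Run:
```python
from h import *
s=cur(); np.savez("rel.npz",p=s[0],R=s[1])
A=(s[0]-80*s[1][:,2],s[1]); B0=(boxpt([20,42,300]),frame(YAW-np.pi/4,-10)); B=(boxpt([-12,42,290]),frame(YAW-np.pi/2,0)); C=(boxpt([-12,42,66]),B[1])
for a,b in((s,A),(A,B0),(B0,B),(B,C)): print(rel(a,b),b[0].round())
```

```text
[-0.0, -0.0, -8.0, 0.0, 0.0, 0.0] [ 618. -265.  220.]
[14.26, 4.02, 1.62, -19.49, -28.8, 41.35] [ 504. -213.  300.]
[2.05, -2.26, 1.38, -3.93, -9.48, 44.88] [ 472. -210.  290.]
[0.0, 0.0, 22.4, 0.0, 0.0, 0.0] [ 472. -210.   66.]
```

jog_arm:
  commands:
    - [0,0,0,0,0,0,0.6]
    - [0,0,0,0,0,0,0.6]
    - [0,0,0,0,0,0,0.6]
    - [0,0,-1,0,0,0,0.6]
    - [0,0,-3,0,0,0,0.6]
    - [0,0,-6,0,0,0,0.6]
    - [0,0,-8,0,0,0,0.6]
    - [0,0,-8,0,0,0,0.6]

```text
time: 5.65
tool_pos: [618.7, -265.4, 228.9]
tool_rot: [[-0.768, 0.1, -0.632], [0.08, 0.995, 0.06], [0.635, -0.005, -0.772]]
wrist_force: [0.1, 0.8, 1.4]
opening: 0.799
finger_force: 0.0
```

jog_arm:
  commands:
    - [5,1,-6,0,0,0,-1]
    - [14.3,4,1.6,-19.5,-28.8,41.4,-1]
    - [14.3,4,1.6,-19.5,-28.8,41.4,-1]
    - [14.3,4,1.6,-19.5,-28.8,41.4,-1]
    - [14.3,4,1.6,-19.5,-28.8,41.4,-1]
    - [14.3,4,1.6,-19.5,-28.8,41.4,-1]
    - [14.3,4,1.6,-19.5,-28.8,41.4,-1]
    - [14.3,4,1.6,-19.5,-28.8,41.4,-1]

```text
time: 6.32
tool_pos: [499.8, -212.7, 304.0]
tool_rot: [[-0.653, 0.745, -0.137], [0.731, 0.667, 0.141], [0.197, -0.008, -0.98]]
wrist_force: [-0.6, 0.5, -0.1]
opening: 0.0
finger_force: 0.0
```

Run:
```python
from h import *
s=cur(); B=(boxpt([-12,42,250]),frame(YAW-np.pi/2,0))
print(s[0].round(),rel(s,B),bot.observe()['joint_positions'].round(2))
```

```text
[ 500. -213.  304.] [0.98, -1.84, 5.72, -5.17, -10.49, 47.61] [-0.55  0.24  0.06  1.58  0.05  0.29]
```

jog_arm:
  commands:
    - [1,-1.8,5.7,-5.2,-10.5,47.6,-1]
    - [1,-1.8,5.7,-5.2,-10.5,47.6,-1]
    - [1,-1.8,5.7,-5.2,-10.5,47.6,-1]
    - [1,-1.8,5.7,-5.2,-10.5,47.6,-1]
    - [1,-1.8,5.7,-5.2,-10.5,47.6,-1]
    - [1,-1.8,5.7,-5.2,-10.5,47.6,-1]
    - [1,-1.8,5.7,-5.2,-10.5,47.6,-1]
    - [1,-1.8,5.7,-5.2,-10.5,47.6,-1]

```text
time: 6.98
tool_pos: [471.3, -208.2, 249.8]
tool_rot: [[0.099, 0.995, -0.004], [0.995, -0.099, 0.002], [0.001, -0.004, -1.0]]
wrist_force: [-1.1, -0.4, 0.5]
opening: -0.001
finger_force: 0.0
```

jog_arm:
  commands:
    - [0,0,3.6,0,0,0,-1]
    - [0,0,7.2,0,0,0,-1]
    - [0,0,10.8,0,0,0,-1]
    - [0,0,12,0,0,0,-1]
    - [0,0,13,0,0,0,-1]
    - [0,0,13,0,0,0,-1]

```text
time: 7.48
tool_pos: [470.5, -208.2, 117.2]
tool_rot: [[0.096, 0.995, -0.008], [0.995, -0.096, 0.005], [0.004, -0.009, -1.0]]
wrist_force: [-0.4, 0.3, 0.5]
opening: 0.001
finger_force: 0.0
```

Run:
```python
from h import *
s=cur(); B=(boxpt([-12,42,67]),frame(YAW-np.pi/2,0))
print(s[0].round(),rel(s,B),bot.observe()['joint_positions'].round(2))
mosaic([("top",306,170),("side",312,105)],"pics/m4.png",110)
```

```text
[ 471. -208.  117.] [-0.16, 0.19, 5.02, -0.51, -0.24, 0.44] [-0.54  0.18 -0.41  1.   -0.    1.12]
```

View pics/m4.png

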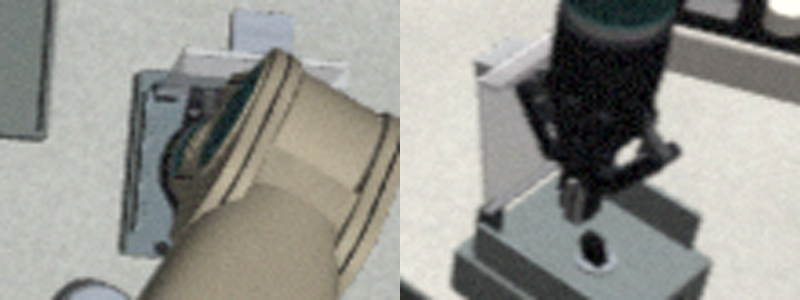

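jog_arm:
  commands:
    - [-0.15,-0.2,1.7,0,0,0,-1]
    - [-0.15,-0.3,3.4,0,0,0,-1]
    - [-0.15,-0.3,5,0,0,0,-1]
    - [-0.15,-0.3,5,0,0,0,-1]

```text
time: 7.92
tool_pos: [468.6, -209.9, 68.4]
tool_rot: [[0.097, 0.995, -0.007], [0.995, -0.097, 0.004], [0.003, -0.007, -1.0]]
wrist_force: [-0.1, 0.5, -0.9]
opening: -0.005
finger_force: 0.0
```

jog_arm:
  commands:
    - [-0.8,0,0,0,0,0,-1]
    - [-1.6,0,0,0,0,0,-1]
    - [-2.2,0,0,0,0,0,-1]
    - [-2.6,0,0,0,0,0,-1]
    - [-3.0,0,0,0,0,0,-1]
    - [-3.0,0,0,0,0,0,-1]

```text
time: 8.42
tool_pos: [467.5, -241.9, 70.2]
tool_rot: [[0.098, 0.995, -0.003], [0.995, -0.098, 0.001], [0.0, -0.003, -1.0]]
wrist_force: [1.1, 1.4, 1.0]
opening: 0.005
finger_force: 0.5
```

Run:
```python
from h import *
s=cur(); print(bot.observe()['wrist_force'])
d=s[0]-boxpt([0,0,0]); c,n=np.cos(YAW),np.sin(YAW); print("box coords",c*d[0]+n*d[1],-n*d[0]+c*d[1],d[2])
```

```text
[1.08359443 1.40068199 1.00943801]
box coords -13.00639288345544 9.508517513725847 70.19042227991392
```

jog_arm:
  commands:
    - [-0.4,0,0,0,0,0,-1]
    - [-0.7,0,0,0,0,0,-1]
    - [-0.7,0,0,0,0,0,-1]

```text
time: 8.67
tool_pos: [466.9, -243.7, 69.6]
tool_rot: [[0.096, 0.995, -0.001], [0.995, -0.096, 0.012], [0.012, -0.003, -1.0]]
wrist_force: [3.7, 12.6, 8.6]
opening: -0.001
finger_force: 7.4
```

jog_arm:
  commands:
    - [-0.3,0,0,0,0,0,-1]
    - [-0.3,0,0,0,0,0,-1]

```text
time: 8.83
tool_pos: [466.9, -244.0, 69.6]
tool_rot: [[0.094, 0.996, -0.0], [0.995, -0.094, 0.018], [0.018, -0.002, -1.0]]
wrist_force: [5.0, 18.5, 11.3]
opening: 0.0
finger_force: 10.9
```

jog_arm:
  commands:
    - [2,0,0,0,0,0,-1]
    - [2.5,0,-3,0,0,0,-1]
    - [2.5,0,-7,0,0,0,-1]
    - [2.5,0,-11,0,0,0,-1]
    - [2.5,0,-15,0,0,0,-1]
    - [2.5,0,-19,0,0,0,-1]
    - [2.5,0,-22,0,0,0,-1]
    - [2.5,0,-22,0,0,0,-1]

```text
time: 9.5
tool_pos: [472.3, -228.7, 296.9]
tool_rot: [[0.097, 0.995, 0.005], [0.995, -0.097, -0.006], [-0.006, 0.006, -1.0]]
wrist_force: [1.0, -0.5, 0.9]
opening: 0.002
finger_force: 0.0
```

Run:
```python
from h import *
s=cur(); z=np.load("rel.npz"); Rr=(z['p'],z['R']); A=(Rr[0]-80*Rr[1][:,2]+[0,0,5],Rr[1]); B0=(boxpt([30,20,305]),frame(YAW-np.pi/4,-10))
for a,b in((s,B0),(B0,A),(A,Rr)): print(rel(a,b),b[0].round())
mosaic([("top",306,170),("side",312,105)],"pics/m5.png",110)
```

```text
[-0.34, 3.96, -0.79, 4.09, 9.92, -44.51] [ 511. -236.  305.]
[-10.24, 6.46, 6.33, 19.49, 28.8, -41.35] [ 618. -265.  225.]
[-0.32, 0.0, 8.38, 0.0, 0.0, 0.0] [ 566. -260.  159.]
```

View pics/m5.png

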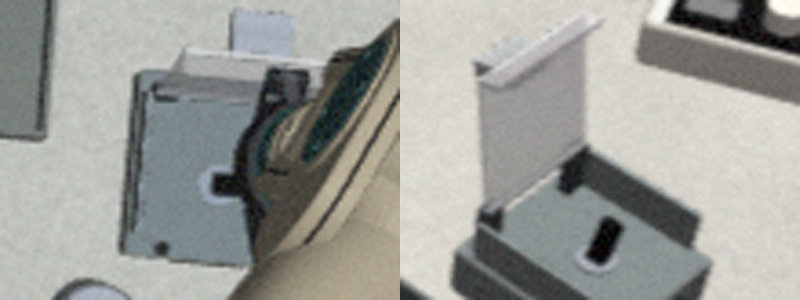

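jog_arm:
  commands:
    - [-0.3,4,-1.5,4.1,9.9,-44.5,-1]
    - [-0.3,4,-1.5,4.1,9.9,-44.5,-1]
    - [-0.3,4,-1.5,4.1,9.9,-44.5,-1]
    - [-0.3,4,-1.5,4.1,9.9,-44.5,-1]
    - [-0.3,4,-1.5,4.1,9.9,-44.5,-1]
    - [-0.3,4,-1.5,4.1,9.9,-44.5,-1]
    - [-0.3,4,-1.5,4.1,9.9,-44.5,-1]
    - [-0.3,4,-1.5,4.1,9.9,-44.5,0]

```text
time: 10.27
tool_pos: [507.8, -232.8, 300.5]
tool_rot: [[-0.618, 0.776, -0.125], [0.763, 0.63, 0.146], [0.192, -0.005, -0.981]]
wrist_force: [0.4, -0.1, 0.3]
opening: 0.125
finger_force: 0.0
```

jog_arm:
  commands:
    - [-7,5,1,10,15,-20,0.6]
    - [-10.2,6.5,2,19.5,28.8,-41.4,0.6]
    - [-10.2,6.5,6.3,19.5,28.8,-41.4,0.6]
    - [-10.2,6.5,6.3,19.5,28.8,-41.4,0.6]
    - [-10.2,6.5,6.3,19.5,28.8,-41.4,0.6]
    - [-10.2,6.5,6.3,19.5,28.8,-41.4,0.6]
    - [-10.2,6.5,6.3,19.5,28.8,-41.4,0.6]
    - [-10.2,6.5,6.3,19.5,28.8,-41.4,0.6]

```text
time: 10.93
tool_pos: [614.5, -260.0, 218.6]
tool_rot: [[-0.746, 0.096, -0.659], [0.065, 0.995, 0.07], [0.663, 0.009, -0.748]]
wrist_force: [-0.9, -0.5, -0.3]
opening: 0.801
finger_force: 0.0
```

Run:
```python
from h import *
s=cur(); z=np.load("rel.npz"); Rr=(z['p'],z['R']); print(s[0].round(1),rel(s,Rr),bot.observe()['opening'])
```

```text
[ 614.5 -260.   218.6] [-0.37, -0.49, 7.63, 0.23, -1.12, 0.57] 0.801426577119906
```

jog_arm:
  commands:
    - [-0.4,-0.3,0,0,-1.1,0.5,0.6]
    - [-0.4,-0.5,2.5,0,-1.1,0.5,0.6]
    - [-0.4,-0.5,5,0,-1.1,0.5,0.6]
    - [-0.4,-0.5,7.5,0,-1.1,0.5,0.6]
    - [-0.4,-0.5,7.5,0,-1.1,0.5,-0.2]
    - [-0.4,-0.5,7.5,0,-1.1,0.5,-0.2]
    - [-0.4,-0.5,7.5,0,-1.1,0.5,-0.2]
    - [-0.4,-0.5,7.5,0,-1.1,0.5,-0.2]

```text
time: 11.6
tool_pos: [566.8, -259.8, 162.6]
tool_rot: [[-0.76, 0.109, -0.641], [0.081, 0.994, 0.073], [0.645, 0.003, -0.764]]
wrist_force: [-6.9, 3.1, -8.6]
opening: 0.516
finger_force: 42.3
```

Run:
```python
from h import *
o=bot.observe();s=cur(); print(s[0].round(1),o['opening'],o['finger_force'],o['wrist_force'].round(1))
print(rel(s,grip(1.75,-40)))
gs=np.linspace(1.75,0,17)[1:]; A=lambda g:45-85*(g/1.75)
e=16.; st=grip(1.75,-40,e)
for i in(0,8):
    for g in gs[i:i+8]: print(round(g,2),rel(st,grip(g,A(g),e)))
    st=grip(gs[i+7],A(gs[i+7]),e)
```

```text
[ 566.8 -259.8  162.6] 0.51593713119692 42.291297912597656 [-6.9  3.1 -8.6]
[0.02, -0.21, 0.29, 0.32, -0.19, -0.11]
1.64 [0.86, -0.0, 0.3, -0.0, -5.31, 0.0]
1.53 [1.69, -0.0, 0.7, -0.0, -10.62, -0.0]
1.42 [2.46, -0.0, 1.18, -0.0, -15.94, -0.0]
1.31 [3.18, -0.0, 1.75, -0.0, -21.25, -0.0]
1.2 [3.83, -0.0, 2.4, -0.0, -26.56, 0.0]
1.09 [4.4, -0.0, 3.12, -0.0, -31.88, -0.0]
0.98 [4.9, -0.0, 3.9, -0.0, -37.19, 0.0]
0.88 [5.3, -0.0, 4.72, -0.0, -42.5, -0.0]
0.77 [0.81, -0.0, 0.43, 0.0, -5.31, -0.0]
0.66 [1.57, -0.0, 0.95, 0.0, -10.62, 0.0]
0.55 [2.27, -0.0, 1.56, 0.0, -15.94, -0.0]
0.44 [2.9, -0.0, 2.24, -0.0, -21.25, -0.0]
0.33 [3.45, -0.0, 2.98, 0.0, -26.56, -0.0]
0.22 [3.91, 0.0, 3.79, -0.0, -31.88, 0.0]
0.11 [4.28, -0.0, 4.64, 0.0, -37.19, 0.0]
0.0 [4.56, -0.0, 5.53, 0.0, -42.5, -0.0]
```

jog_arm:
  commands:
    - [0.9,0,0.3,0,-5.3,0,-0.2]
    - [1.7,0,0.7,0,-10.6,0,-0.2]
    - [2.5,0,1.2,0,-16,0,-0.2]
    - [3.2,0,1.75,0,-21.2,0,-0.2]
    - [3.8,0,2.4,0,-26.6,0,-0.2]
    - [4.4,0,3.1,0,-31.9,0,-0.2]
    - [4.9,0,3.9,0,-37.2,0,-0.2]
    - [5.3,0,4.7,0,-42.5,0,-0.2]

```text
time: 12.27
tool_pos: [501.6, -252.5, 161.3]
tool_rot: [[-0.993, 0.106, 0.058], [0.106, 0.994, -0.001], [-0.058, 0.005, -0.998]]
wrist_force: [12.6, 1.0, -22.2]
opening: 0.514
finger_force: 44.3
```

Run:
```python
from h import *
o=bot.observe();s=cur(); print(s[0].round(1),o['opening'],o['finger_force'],o['wrist_force'].round(1))
print(rel(s,grip(.875,2.5,16)))
for g in (.77,.66,.55,.44,.33,.22,.11,-.02): print(g,rel(s,grip(g,45-85*(max(g,0)/1.75),16)))
```

```text
[ 501.6 -252.5  161.3] 0.5135248846130692 44.327781200408936 [ 12.6   1.  -22.2]
[0.56, -0.26, 0.06, 0.26, 0.8, -0.12]
0.77 [1.35, -0.26, 0.47, 0.26, -4.3, -0.14]
0.66 [2.13, -0.26, 0.98, 0.25, -9.64, -0.15]
0.55 [2.84, -0.27, 1.57, 0.24, -14.98, -0.16]
0.44 [3.48, -0.27, 2.24, 0.24, -20.33, -0.17]
0.33 [4.05, -0.28, 2.98, 0.23, -25.67, -0.18]
0.22 [4.52, -0.28, 3.78, 0.22, -31.01, -0.19]
0.11 [4.91, -0.29, 4.64, 0.21, -36.35, -0.2]
-0.02 [5.26, -0.29, 5.71, 0.2, -41.7, -0.22]
```

jog_arm:
  commands:
    - [1.1,0,0.5,0,-4.8,0,-0.2]
    - [2.0,0,1.0,0,-10,0,-0.2]
    - [2.8,0,1.6,0,-15.3,0,-0.2]
    - [3.4,0,2.3,0,-20.6,0,-0.2]
    - [4.0,0,3.0,0,-26,0,-0.2]
    - [4.5,0,3.8,0,-31.3,0,-0.2]
    - [4.9,0,4.7,0,-36.6,0,-0.2]
    - [5.2,0,5.6,0,-42,0,-0.2]

```text
time: 12.93
tool_pos: [453.4, -247.1, 109.4]
tool_rot: [[-0.696, 0.097, 0.711], [0.069, 0.995, -0.069], [-0.714, 0.001, -0.7]]
wrist_force: [41.5, 1.3, -15.7]
opening: 0.514
finger_force: 44.6
```

Run:
```python
from h import *
o=bot.observe();s=cur(); print(s[0].round(1),o['opening'],o['finger_force'],o['wrist_force'].round(1))
print(rel(s,grip(0,45,16)))
```

```text
[ 453.4 -247.1  109.4] 0.5137631495263343 44.634098410606384 [ 41.5   1.3 -15.7]
[0.46, -0.29, 0.42, 0.32, 0.58, 0.22]
```

jog_arm:
  commands:
    - [0.1,0,0.4,0,0,0,-0.2]
    - [0.3,0,0.7,0,0,0,-0.2]
    - [0.3,0,0.7,0,0,0,-0.2]

```text
time: 13.18
tool_pos: [450.8, -246.8, 98.1]
tool_rot: [[-0.707, 0.106, 0.699], [0.079, 0.994, -0.071], [-0.703, 0.005, -0.711]]
wrist_force: [-34.5, 13.4, 32.5]
opening: 0.517
finger_force: 56.7
```

jog_arm:
  commands:
    - [0,0,0,0,0,0,0.6]
    - [0,0,0,0,0,0,0.6]
    - [0,0,0,0,0,0,0.6]
    - [0,0,0,0,0,0,0.6]

```text
time: 13.52
tool_pos: [452.5, -249.6, 97.9]
tool_rot: [[-0.708, 0.107, 0.699], [0.075, 0.994, -0.075], [-0.703, -0.001, -0.712]]
wrist_force: [-1.0, 0.1, 0.1]
opening: 0.8
finger_force: 0.0
```

Run:
```python
from h import *
o=bot.observe();s=cur(); print(s[0].round(1),o['wrist_force'].round(1), rel(s,grip(0,45,16)))
mosaic([("top",306,170),("side",312,125)],"pics/m6.png",110)
```

```text
[ 452.5 -249.6   97.9] [-1.   0.1  0.1] [-0.4, -0.03, -0.34, -0.14, -0.37, -0.09]
```

View pics/m6.png

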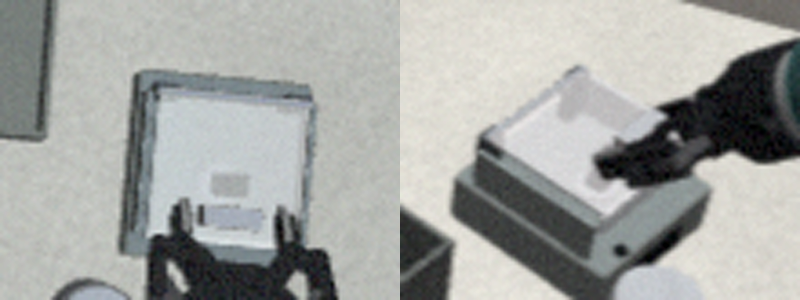

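```bash
cat >> h.py <<'E'
BAR=np.array([472,240.,122]); BY=.167
E
python3 - <<'E'
from h import *
s=cur(); a=(s[0]-85*s[1][:,2],s[1]); b=(np.array([430,-60,320]),frame(-.6,10)); c=(np.array([455,180,280]),frame(BY-np.pi/2,0)); d=(BAR+[0,0,80],frame(BY-np.pi/2,0))
for x,y in((s,a),(a,b),(b,c),(c,d)): print(rel(x,y))
E
```

```text
[-0.0, -0.0, -8.5, 0.0, 0.0, 0.0]
[-12.65, 18.56, -10.31, 13.19, 33.85, 25.49]
[12.01, 21.22, 1.94, 4.02, 9.46, 45.93]
[5.63, 2.67, 7.8, 0.0, 0.0, 0.0]
```

jog_arm:
  commands:
    - [0,0,-2,0,0,0,0.6]
    - [0,0,-5,0,0,0,0.6]
    - [0,0,-8.5,0,0,0,0.6]
    - [0,0,-8.5,0,0,0,0.6]

```text
time: 13.95
tool_pos: [391.4, -243.4, 161.4]
tool_rot: [[-0.706, 0.108, 0.699], [0.075, 0.994, -0.079], [-0.704, -0.003, -0.71]]
wrist_force: [0.4, -0.4, -0.4]
opening: 0.799
finger_force: 0.0
```

jog_arm:
  commands:
    - [-12.6,18.6,-10.3,13.2,33.8,25.5,0]
    - [-12.6,18.6,-10.3,13.2,33.8,25.5,0]
    - [-12.6,18.6,-10.3,13.2,33.8,25.5,0]
    - [-12.6,18.6,-10.3,13.2,33.8,25.5,0]
    - [-12.6,18.6,-10.3,13.2,33.8,25.5,0]
    - [-12.6,18.6,-10.3,13.2,33.8,25.5,0]
    - [-12.6,18.6,-10.3,13.2,33.8,25.5,0]
    - [-12.6,18.6,-10.3,13.2,33.8,25.5,0]

```text
time: 14.62
tool_pos: [435.0, -57.1, 322.9]
tool_rot: [[-0.814, 0.561, 0.15], [0.552, 0.828, -0.098], [-0.179, 0.003, -0.984]]
wrist_force: [2.0, -0.5, 0.5]
opening: 0.503
finger_force: 0.0
```

jog_arm:
  commands:
    - [12,21.2,1.9,4,9.5,45.9,0]
    - [12,21.2,1.9,4,9.5,45.9,0]
    - [12,21.2,1.9,4,9.5,45.9,0]
    - [12,21.2,1.9,4,9.5,45.9,0]
    - [12,21.2,1.9,4,9.5,45.9,0]
    - [12,21.2,1.9,4,9.5,45.9,0]
    - [12,21.2,1.9,4,9.5,45.9,0]
    - [12,21.2,1.9,4,9.5,45.9,0]

```text
time: 15.28
tool_pos: [453.7, 183.7, 276.2]
tool_rot: [[-0.166, 0.986, -0.004], [0.986, 0.166, 0.003], [0.004, -0.003, -1.0]]
wrist_force: [0.3, -0.7, 0.4]
opening: 0.499
finger_force: 0.0
```

Run:
```python
from h import *
s=cur(); print(s[0].round(),rel(s,(BAR+[0,0,50],frame(BY-np.pi/2,0))),bot.observe()['joint_positions'].round(2))
```

```text
[454. 184. 276.] [5.21, 2.78, 10.43, -0.19, -0.21, -0.01] [ 0.25  0.01 -0.24  1.32  0.    1.65]
```

jog_arm:
  commands:
    - [5.2,2.8,3,0,0,0,0]
    - [5.2,2.8,6,0,0,0,0]
    - [5.2,2.8,9,0,0,0,0]
    - [5.2,2.8,10.4,0,0,0,0]
    - [5.2,2.8,10.4,0,0,0,0]
    - [5.2,2.8,10.4,0,0,0,0]

```text
time: 15.78
tool_pos: [471.6, 235.8, 173.5]
tool_rot: [[-0.166, 0.986, -0.004], [0.986, 0.166, 0.0], [0.001, -0.004, -1.0]]
wrist_force: [0.4, -0.1, -0.1]
opening: 0.499
finger_force: 0.0
```

Run:
```python
from h import *
s=cur(); print(s[0].round(1),rel(s,(BAR-[0,0,18.7],frame(BY-np.pi/2,0))))
mosaic([("top",150,182),("side",200,235)],"pics/m7.png",100)
```

```text
[471.6 235.8 173.5] [0.4, 0.14, 7.02, -0.22, -0.04, 0.0]
```

View pics/m7.png

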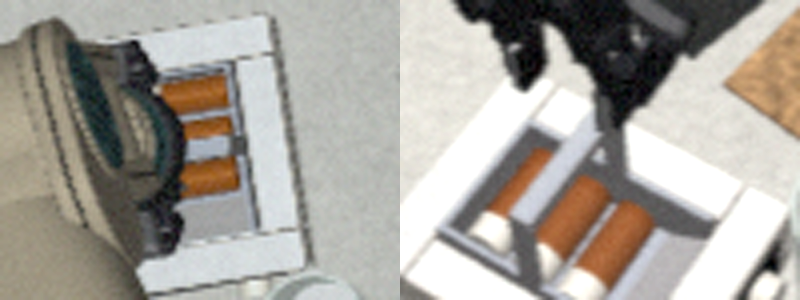

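jog_arm:
  commands:
    - [0.3,0.1,2.5,0,0,0,0]
    - [0.3,0.1,5,0,0,0,0]
    - [0.3,0.1,7,0,0,0,0]
    - [0.3,0.1,7,0,0,0,0]
    - [0.3,0.1,7,0,0,0,-0.95]
    - [0.3,0.1,7,0,0,0,-0.95]
    - [0.3,0.1,7,0,0,0,-0.95]
    - [0.3,0.1,7,0,0,0,-0.95]
  grip_force: 80

```text
time: 16.55
tool_pos: [474.8, 240.5, 107.9]
tool_rot: [[-0.166, 0.986, 0.003], [0.986, 0.166, 0.002], [0.002, 0.003, -1.0]]
wrist_force: [-2.3, -1.2, 5.6]
opening: 0.145
finger_force: 79.0
```

jog_arm:
  commands:
    - [0,0,0,0,0,0,-0.95]
    - [0,0,0,0,0,0,-0.95]

```text
time: 16.72
tool_pos: [474.8, 240.5, 107.9]
tool_rot: [[-0.166, 0.986, 0.003], [0.986, 0.166, 0.002], [0.001, 0.003, -1.0]]
wrist_force: [-1.6, -2.0, 6.1]
opening: 0.148
finger_force: 79.1
```

jog_arm:
  commands:
    - [0,0,-0.7,0,0,0,-0.95]
    - [0,0,-1.5,0,0,0,-0.95]
    - [0,0,-2.4,0,0,0,-0.95]
    - [0,0,-3.4,0,0,0,-0.95]
    - [0,0,-4.5,0,0,0,-0.95]
    - [0,0,-5.8,0,0,0,-0.95]
    - [0,0,-7.2,0,0,0,-0.95]
    - [0,0,-8.6,0,0,0,-0.95]

```text
time: 17.38
tool_pos: [473.6, 240.2, 193.1]
tool_rot: [[-0.167, 0.986, 0.0], [0.986, 0.167, 0.002], [0.002, 0.0, -1.0]]
wrist_force: [0.1, -1.1, -4.5]
opening: 0.143
finger_force: 78.1
```

jog_arm:
  commands:
    - [0,0,-0.9,0,0,0,-0.95]
    - [0,0,-0.9,0,0,0,-0.95]
    - [0,0,-0.9,0,0,0,-0.95]

```text
time: 17.63
tool_pos: [474.1, 240.4, 201.5]
tool_rot: [[-0.167, 0.986, 0.002], [0.986, 0.167, 0.002], [0.002, 0.002, -1.0]]
wrist_force: [-0.6, -0.3, -3.7]
opening: 0.144
finger_force: 78.1
```

Run:
```python
from h import *
o=bot.observe();s=cur(); print(s[0].round(1),o['wrist_force'].round(1),o['opening'])
# pour: tool y along pour axis direction; insert x at yaw w over tub
w=-.08; t=(np.array([560,-24,185.]),frame(w-np.pi/2,0)); print(rel(s,t))
mosaic([("top",140,182),("side",200,205)],"pics/m8.png",120)
```

```text
[474.1 240.4 201.5] [-0.6 -0.3 -3.7] 0.14402416941822904
[-27.5, 4.05, 1.61, 0.1, -0.12, 14.18]
```

View pics/m8.png

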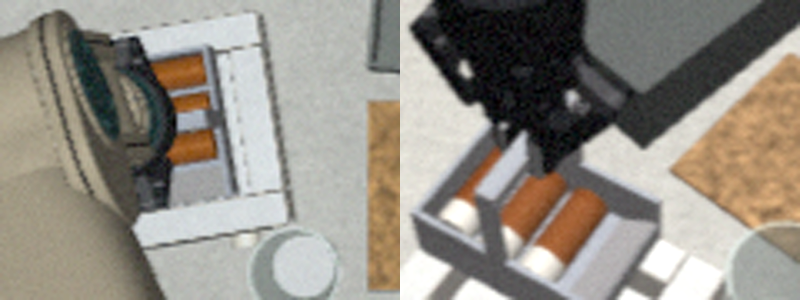

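jog_arm:
  commands:
    - [-0.8,0.1,0,0,0,0.5,-0.95]
    - [-2.2,0.3,0,0,0,1.2,-0.95]
    - [-4,0.6,0,0,0,2.2,-0.95]
    - [-6,0.9,0,0,0,3.2,-0.95]
    - [-8,1.2,0,0,0,4.3,-0.95]
    - [-10,1.5,0,0,0,5.4,-0.95]
    - [-12,1.8,0,0,0,6.5,-0.95]
    - [-14,2.1,0,0,0,7.6,-0.95]

```text
time: 18.4
tool_pos: [517.2, 104.0, 199.4]
tool_rot: [[-0.033, 0.999, -0.002], [0.999, 0.033, 0.001], [0.001, -0.002, -1.0]]
wrist_force: [0.3, 0.5, -3.0]
opening: 0.141
finger_force: 78.1
```

jog_arm:
  commands:
    - [-2,0,0,0,0,1.1,-0.95]
    - [-4,0.1,0,0,0,2.2,-0.95]
    - [-6,0.1,0,0,0,3.3,-0.95]
    - [-8,0.1,0,0,0,4.4,-0.95]
    - [-10,0.1,0,0,0,5.5,-0.95]
    - [-11.8,0.2,0,0,0,6.3,-0.95]
    - [-12.8,0.2,0,0,0,6.6,-0.95]
    - [-13.4,0.2,0,0,0,6.6,-0.95]

```text
time: 19.07
tool_pos: [523.8, -29.7, 199.6]
tool_rot: [[0.082, 0.997, -0.001], [0.997, -0.082, 0.002], [0.001, -0.002, -1.0]]
wrist_force: [0.2, 0.7, -3.9]
opening: 0.143
finger_force: 78.1
```

Run:
```python
from h import *
o=bot.observe();s=cur(); print(s[0].round(1),o['wrist_force'].round(1),o['opening'],o['joint_positions'].round(2))
B=s[0]+18.7*np.array([0,0,1]); w=-.08; print("bar",B)
def pour(th,bar):  # tilt tool forward by th about insert y, bar held at bar
    bx=np.array([np.cos(w),np.sin(w),0]);by=np.array([-bx[1],bx[0],0])
    R=Ro.from_rotvec(-np.radians(th)*by).as_matrix()@frame(w-np.pi/2,0); return np.array(bar)+R[:,2]*18.7,R
for th in range(0,80,6): print(th,rel(s,pour(th,[560,-24,206])))
```

```text
[523.8 -29.7 199.6] [ 0.2  0.7 -3.9] 0.143390135300747 [-0.18  0.12 -0.29  1.17  0.    1.47]
bar [523.82377207 -29.71166008 218.25389802]
0 [0.86, 3.56, 1.22, -0.09, -0.08, -0.13]
6 [0.87, 3.76, 1.21, -6.09, -0.07, -0.13]
12 [0.87, 3.95, 1.18, -12.09, -0.07, -0.14]
18 [0.87, 4.14, 1.13, -18.09, -0.06, -0.14]
24 [0.87, 4.32, 1.06, -24.09, -0.05, -0.15]
30 [0.87, 4.49, 0.97, -30.09, -0.04, -0.15]
36 [0.87, 4.66, 0.86, -36.09, -0.04, -0.15]
42 [0.87, 4.81, 0.74, -42.09, -0.03, -0.15]
48 [0.87, 4.95, 0.6, -48.09, -0.02, -0.16]
54 [0.87, 5.07, 0.45, -54.09, -0.01, -0.16]
60 [0.87, 5.18, 0.28, -60.09, -0.01, -0.16]
66 [0.87, 5.27, 0.11, -66.09, 0.0, -0.16]
72 [0.87, 5.34, -0.07, -72.09, 0.01, -0.16]
78 [0.87, 5.39, -0.26, -78.09, 0.02, -0.16]
```

jog_arm:
  commands:
    - [0.3,1.2,0.7,0,0,0,-0.95]
    - [0.6,2.4,1.4,-1,0,0,-0.95]
    - [0.8,3.5,2,-5,0,0,-0.95]
    - [0.8,3.9,2.2,-11,0,0,-0.95]
    - [0.8,4.1,2.1,-17,0,0,-0.95]
    - [0.8,4.3,2.0,-23,0,0,-0.95]
    - [0.8,4.5,2.0,-29,0,0,-0.95]
    - [0.8,4.6,1.9,-34,0,0,-0.95]

```text
time: 19.73
tool_pos: [568.6, -23.0, 180.0]
tool_rot: [[0.079, 0.826, 0.558], [0.997, -0.067, -0.043], [0.002, 0.56, -0.829]]
wrist_force: [-0.1, -0.1, -5.3]
opening: 0.145
finger_force: 78.4
```

Run:
```python
from h import *
o=bot.observe();s=cur(); print(s[0].round(1),o['wrist_force'].round(1),o['opening'],o['joint_positions'].round(2))
w=-.08
def pour(th,bar):
    bx=np.array([np.cos(w),np.sin(w),0]);by=np.array([-bx[1],bx[0],0])
    R=Ro.from_rotvec(-np.radians(th)*by).as_matrix()@frame(w-np.pi/2,0); return np.array(bar)+R[:,2]*18.7,R
for th in range(34,80,5): print(th,rel(s,pour(th,[560,-24,196])))
```

```text
[568.6 -23.  180. ] [-0.1 -0.1 -5.3] 0.14547671191394976 [-0.19 -0.12 -0.73  0.37  0.06  1.48]
34 [-0.17, 0.19, 0.07, 0.04, -0.12, -0.02]
39 [-0.17, 0.35, 0.06, -4.96, -0.12, -0.03]
44 [-0.17, 0.52, 0.04, -9.96, -0.12, -0.03]
49 [-0.17, 0.68, 0.0, -14.96, -0.11, -0.04]
54 [-0.17, 0.83, -0.04, -19.96, -0.11, -0.04]
59 [-0.17, 0.98, -0.11, -24.96, -0.11, -0.05]
64 [-0.17, 1.13, -0.18, -29.96, -0.11, -0.05]
69 [-0.17, 1.26, -0.27, -34.96, -0.11, -0.06]
74 [-0.17, 1.39, -0.37, -39.96, -0.11, -0.06]
79 [-0.17, 1.51, -0.48, -44.96, -0.1, -0.07]
```

jog_arm:
  commands:
    - [-0.1,0.5,0.1,-5,0,0,-0.95]
    - [-0.1,0.6,0.05,-10,0,0,-0.95]
    - [-0.1,0.7,0,-15,0,0,-0.95]
    - [-0.1,0.9,0,-20,0,0,-0.95]
    - [-0.1,1.0,-0.1,-25,0,0,-0.95]
    - [-0.1,1.1,-0.2,-30,0,0,-0.95]
    - [-0.1,1.3,-0.3,-35,0,0,-0.95]
    - [-0.1,1.4,-0.4,-40,0,0,-0.95]

```text
time: 20.4
tool_pos: [633.3, -26.4, 216.1]
tool_rot: [[0.082, 0.306, 0.949], [0.997, -0.026, -0.077], [0.001, 0.952, -0.307]]
wrist_force: [-0.4, -0.4, -2.1]
opening: 0.148
finger_force: 79.5
```

jog_arm:
  commands:
    - [0,0,0,0,0,0,-0.95]
    - [0,0,0,0,0,0,-0.95]
    - [0,0,0,0,0,0,-0.95]
    - [0,0,0,0,0,0,-0.95]
    - [0,0,0,0,0,0,-0.95]
    - [0,0,0,0,0,0,-0.95]

```text
time: 20.9
tool_pos: [631.7, -26.6, 214.6]
tool_rot: [[0.082, 0.31, 0.947], [0.997, -0.026, -0.078], [0.001, 0.95, -0.311]]
wrist_force: [0.2, 0.3, -3.3]
opening: 0.143
finger_force: 79.6
```

```bash
cat >> h.py <<'E'
def orange(name="top",show=True):
    im=bot.grab_frame(name); hsv=cv2.cvtColor(np.ascontiguousarray(im),cv2.COLOR_RGB2HSV)
    m=cv2.inRange(hsv,(5,120,50),(18,255,255)); n,_,st,ce=cv2.connectedComponentsWithStats(m)
    return [(ce[i].round(),int(st[i,4]),unproj(name,*ce[i],20).round()[:2]) for i in range(1,n) if st[i,4]>12]
E
python3 - <<'E'
from h import *
o=bot.observe();s=cur(); print(s[0].round(1),s[1].round(2).tolist(),o['wrist_force'].round(1),o['joint_positions'].round(2))
for n in("top","side"):
    for r in orange(n): print(n,r)
E
```

```text
[631.7 -26.6 214.6] [[0.08, 0.31, 0.95], [1.0, -0.03, -0.08], [0.0, 0.95, -0.31]] [ 0.2  0.3 -3.3] [-0.19  0.06 -1.08 -0.82  0.11  1.54]
top (array([296., 190.]), 14, array([560., -51.]))
top (array([260., 238.]), 466, array([421.,  58.]))
top (array([253., 245.]), 30, array([399.,  80.]))
top (array([143., 255.]), 289, array([375., 406.]))
side (array([295., 208.]), 117, array([559., -45.]))
side (array([225., 376.]), 797, array([390., 389.]))
```

Run:
```python
from h import *
s=cur(); w=-.08
t=(np.array([540,-28,215.]),frame(w-np.pi/2,0)); print(rel(s,t)); m=(np.array([411,14,200.]),frame(-np.pi/2,0)); print(rel(t,m))
```

```text
[-0.89, -2.8, -8.7, 71.86, 0.05, -0.15]
[3.16, -13.19, 1.5, 0.0, 0.0, -4.58]
```

jog_arm:
  commands:
    - [-0.2,-0.6,-2,14,0,0,-0.95]
    - [-0.4,-1.2,-4,28,0,0,-0.95]
    - [-0.6,-1.8,-6,43,0,0,-0.95]
    - [-0.9,-2.8,-8.7,58,0,0,-0.95]
    - [-0.9,-2.8,-8.7,71.9,0,0,-0.95]
    - [-0.9,-2.8,-8.7,71.9,0,0,-0.95]
    - [-0.9,-2.8,-8.7,71.9,0,0,-0.95]
    - [-0.9,-2.8,-8.7,71.9,0,0,-0.95]

```text
time: 21.67
tool_pos: [539.1, -28.1, 216.4]
tool_rot: [[0.083, 0.883, 0.461], [0.997, -0.073, -0.039], [-0.001, 0.463, -0.886]]
wrist_force: [1.1, 0.0, -3.3]
opening: 0.141
finger_force: 79.4
```

Run:
```python
from h import *
o=bot.observe();s=cur(); print(s[0].round(1),s[1].round(2).tolist(),o['wrist_force'].round(1),o['joint_positions'].round(2))
w=-.08
t=(np.array([540,-28,215.]),frame(w-np.pi/2,0)); print(rel(s,t))
m=(np.array([411,14,200.]),frame(-np.pi/2,0)); print(rel(s,m))
for n in("top","side"):
    for r in orange(n): print(n,r)
```

```text
[539.1 -28.1 216.4] [[0.08, 0.88, 0.46], [1.0, -0.07, -0.04], [-0.0, 0.46, -0.89]] [ 1.1  0.  -3.3] [-0.2  -0.17 -0.63  0.63  0.05  1.47]
[0.01, 0.02, 0.16, 27.58, 0.08, -0.16]
[3.13, -12.38, -4.62, 27.56, 1.19, -4.65]
top (array([260., 236.]), 496, array([425.,  58.]))
top (array([143., 255.]), 288, array([376., 405.]))
side (array([295., 208.]), 117, array([559., -45.]))
side (array([225., 375.]), 791, array([390., 389.]))
```

jog_arm:
  commands:
    - [0,0,0,6,0,0,-0.95]
    - [0,0,0,12,0,0,-0.95]
    - [0.5,-2,-0.5,18,0,-0.5,-0.95]
    - [1.2,-4,-1.5,23,0,-1.5,-0.95]
    - [1.8,-7,-2.5,27.6,1,-2.5,-0.95]
    - [2.4,-9.5,-3.5,27.6,1.2,-3.5,-0.95]
    - [3,-11.5,-4.3,27.6,1.2,-4.6,-0.95]
    - [3.1,-12.4,-4.6,27.6,1.2,-4.6,-0.95]

```text
time: 22.43
tool_pos: [408.6, 14.8, 194.8]
tool_rot: [[-0.0, 1.0, 0.0], [1.0, 0.0, 0.002], [0.002, 0.0, -1.0]]
wrist_force: [-0.2, -0.4, -3.2]
opening: 0.144
finger_force: 79.4
```

Run:
```python
from h import *
o=bot.observe();s=cur(); print(s[0].round(1),s[1].round(3).tolist(),o['wrist_force'].round(1))
for n in("top","side"):
    for r in orange(n): print(n,r)
# whitish/orange inside tub in top view
im=bot.grab_frame("top"); c=proj("top",[[597+dx,-24+dy,5] for dx,dy in((75,90),(75,-90),(-75,90),(-75,-90))]); print(c.round())
u0,v0=c.min(0).astype(int); u1,v1=c.max(0).astype(int); p=im[v0:v1:3,u0:u1:2].astype(int); print(u0,v0)
for r in p: print(''.join('O' if a[0]-a[2]>30 else 'W' if a.sum()>330 else '.' for a in r))
m=(np.array([411,14,107.9-16+14]),frame(-np.pi/2,0)); print(rel(s,m))
```

```text
[408.6  14.8 194.8] [[-0.0, 1.0, 0.0], [1.0, 0.0, 0.002], [0.002, 0.0, -1.0]] [-0.2 -0.4 -3.2]
top (array([289., 194.]), 257, array([548., -30.]))
top (array([261., 216.]), 87, array([486.,  53.]))
top (array([291., 219.]), 99, array([476., -34.]))
top (array([143., 255.]), 290, array([375., 405.]))
side (array([556., 123.]), 13, array([ 123., -900.]))
side (array([294., 208.]), 119, array([559., -45.]))
side (array([225., 375.]), 785, array([390., 389.]))
[[257. 154.]
 [316. 154.]
 [257. 204.]
 [317. 203.]]
256 153
..............................
..............................
..............................
..............................
..............................
..............................
..............................
..............................
..............................
..............................
..............................
...........WWOOOOO............
..........WWWOOOOOOOO.........
...........WWOOOOOOOO.........
..........WW.OOOOO............
..........WWWOOOOOOOO.........
..........WW.OOOOOOOO.........
[-0.1, 0.23, 8.89, 0.02, -0.12, 0.03]
```

Run:
```python
from h import *
im=bot.grab_frame("top").astype(int)
for v in range(180,212): print(v,''.join('O' if a[0]-a[2]>30 else 'W' if a.sum()>330 else 'm' if a.sum()>200 else '.' for a in im[v,250:325]))
im=bot.grab_frame("side").astype(int); print()
for v in range(175,240,2): print(v,''.join('O' if a[0]-a[2]>30 else 'W' if a.sum()>330 else 'm' if a.sum()>200 else '.' for a in im[v,225:335]))
print((proj("side",[[548,-30,30]])).round())
```

```text
180 Wmm..mmmmmmmmmmmmmmmmmmmmmmmmmmmmmmmmmmmmmmmmmmmmmmmmmmmmmmmmmmmmmm...mmWmW
181 Wmm..mmmmmmmmmmmmmmmmmmmmmmmmmmmmmmmmmmmmmmmmmmmmmmmmmmmmmmmmmmmmmm...mmWWW
182 Wmm..mmmmmmmmmmmmmmmmmmmmmmmmmmmmmmmmmmmmmmmmmmmmmmmmmmmmmmmmmmmmmm...mmWWW
183 Wm...mmmmmmmmmmmmmmmmmmmmmmmmmmmmmmmmmmmmmmmmmmmmmmmmmmmmmmmmmmmmmm...mmWWW
184 Wm...mmmmmmmmmmmmmmmmmmmmmmmmmmmmmmmmmmmmmmmmmmmmmmmmmmmmmmmmmmmmmm...mmWWW
185 Wm...mmmmmmmmmmmmmmmmmmmmmmmmmmm...mmmmmmmmmmmmmmmmmmmmmmmmmmmmmmmm...mmWWW
186 mm...mmmmmmmmmmmmmmmmmmmmmmWWWWmOOOOOOOOO......mmmmmmmmmmmmmmmmmmmm...mmWWW
187 mm...mmmmmmmmmmmmmmmmmmmmmWWWWWmOOOOOOOOOOOOOOOO.mmmmmmmmmmmmmmmmmm...mmWmW
188 mm...mmmmmmmmmmmmmmmmmmmmmWWWWWmOOOOOOOOOOOOOOOOmmmmmmmmmmmmmmmmmmm...mmmWW
189 mm...mmmmmmmmmmmmmmmmmmmmmWWWWWmOOOOOOOOOOOOOOOOmmmmmmmmmmmmmmmmmmm..mmmWWW
190 mm...mmmmmmmmmmmmmmmmmmmmmWWWWWmOOOOOOOOOOOOOOOOmmmmmmmmmmmmmmmmmmm..mmmWWm
191 mm..mmmmmmmmmmmmmmmmmmmmmmWWWWWmOOOOOOOOOOOOOOOOmmmmmmmmmmmmmmmmmmm..mmWWWW
192 mm...mmmmmmmmmmmmmmmmmmmmmmWWWWmOOOOOOOOOOOOOOO.mmmmmmmmmmmmmmmmmmm..mmWWWW
193 mm...mmmmmmmmmmmmmmmmmmmmmmmmmm.OOOOOOOOOOOOOOO.mmmmmmmm
[... 4569 characters left out ...]
 WWWWWWWWWWWWWWWWWWWWWWWm....................mm.mm.m.......................mWWWmm.................mmWWWWWWWWWWW
231 WWWWWWWWWWWWWWWWWWWWWWWWWm.....................mm......................mWWWWWWWWmOm.................mmWWWWWWWW
233 WWWWWWWWWWWWWWWWWWWWWWWWWWWmm........................................mWWWWWWWWmOOOOOO...................mmWWWW
235 WWWWWWWWWWWWWWWWWWWWWWWWWWWWWWm...................................mWWWWWWWWWmOOOOOOOOOOO...................mmW
237 WWWWWWWWWWWWWWWWWWWWWWWWWWWWWWWWmm..............................mWWWWWWWWWmOOOOOOOOOOOOOOOOm..................
239 WWWWWWWWWWWWWWWWWWWWWWWWWWWWWWWWWWWm.........................mWWWWWWWWWWOOOOOOOOOOOOOOOOOOOOOOm...............
[[294. 211.]]
```

Run:
```python
from h import *
P=[[409+x,15+y,113+z] for x in(-62,62) for y in(-42,42) for z in(0,42)]
for n in("side","top"): print(n,proj(n,P).round().tolist())
def dump(n,u0,u1,v0,v1,st):
    im=cv2.GaussianBlur(bot.grab_frame(n),(3,3),0).astype(int)
    for v in range(v0,v1,st): print(v,''.join('R' if a[0]-a[2]>60 and a[0]>2.2*a[1] else 'O' if a[0]-a[2]>30 else 'W' if a.sum()>330 else 'm' if a.sum()>200 else '.' for a in im[v,u0:u1:st]))
dump("side",290,410,175,300,2)
# all strongly coloured blobs
for n in("side","top"):
    hsv=cv2.cvtColor(np.ascontiguousarray(bot.grab_frame(n)),cv2.COLOR_RGB2HSV); m=cv2.inRange(hsv,(0,150,40),(20,255,255)); k,_,st,ce=cv2.connectedComponentsWithStats(m)
    for i in range(1,k):
        if st[i,4]>10: print(n,ce[i].round(),st[i,4])
```

```text
side [[363.0, 230.0], [366.0, 219.0], [342.0, 254.0], [345.0, 242.0], [319.0, 204.0], [321.0, 192.0], [298.0, 225.0], [299.0, 213.0]]
top [[290.0, 265.0], [290.0, 266.0], [259.0, 265.0], [259.0, 266.0], [289.0, 220.0], [289.0, 220.0], [259.0, 220.0], [258.0, 220.0]]
175 .......mWWWWm.....................mWWWmmWWWWWmmmmmmmmmWWWWWW
177 ........mWWWW......................mWWWWWWWWmmmmmmmmmmWWWWWW
179 ..........mWWm......................m.mWWWWmmmmmmmmm.mWWWWWW
181 ...........mWW.........................mWmmmmmmmmmm..mWWWWWW
183 ............mmmm.......................mmmmmmmmmmm...mWWWWWW
185 ..............mWW......................mmmmmmmmmm...mWWWWWWW
187 m..............mmm....................mmmmmmmmm.....mWWWWWWW
189 mmm...................................mmmmmmmm....mWWWWWWWWW
191 mmmm..................................mmmmmmm.....WWWWWWWWWW
193 mmmmmm........mmm....mm...............mm...m....mWWWWWWWWWWW
195 mmmmmmm......mmmm...mWm..............mmmm......mWWWWWWWWWWWW
197 mmmmmmm.....mm.....mWWm..............mmmm....mmWWWWWWWWWWWWW
199 mmmmmmmmmmmmm.....mWWW......mm........mm..mWWWWWW
[... 2785 characters left out ...]
WWWWWWWWWWWWWWWWWWWWW
287 WWWWWmmmmmmmmmmmmmmmmmmOOOmWWWWWWWWWWWWWWWWWWWWWWWWWWWWWWWWW
289 WWWWWmmmmmmmmmmmmmmmmmmOOOWWWWWWWWWWWWWWWWWWWWWWWWWWWWWWWWWW
291 WWWmWmmmmmmmmmmmmmmmmmmOOWWWWWWWWWWWWWWWWWWWWWWWWWWWWWWWWWWW
293 WWmmmmmmmmmmmmmmmmmmmmmOWWWWWWWWWWWWWWWWWWWWWWWWWWWWWWWWWWWW
295 Wm.mmmmmmWWWWWmmmmmmmWmmWWWWWWWWWWWWWWWWWWWWWWWWWWWWWWWWWWWW
297 W..mmmmmWWWWWWWWmmmmWWWWWWWWWWWWWWWWWWWWWWWWWWWWWWWWWWWWWWWW
299 m..mmmmWWWWWWWWWWmmmmWWWWWWWWWWWWWWWWWWWWWWWWWWWWWWWWWWWWWWW
side [300.  34.] 27
side [313.  38.] 78
side [550. 114.] 706
side [294. 208.] 95
side [140. 305.] 282
side [180. 353.] 331
side [225. 376.] 711
top [147. 163.] 146
top [289. 194.] 240
top [141. 214.] 129
top [144. 254.] 270
```

Run:
```python
from h import *
t=bot.grab_frame("top").astype(int); s=bot.grab_frame("side").astype(int)
print("top col u=288,294 R:",t[184:206,288,0].tolist(),t[184:206,294,0].tolist())
print("side R-B x: u 276..310")
for v in range(200,223): print(v,' '.join('%3d'%(s[v,u,0]-s[v,u,2]) for u in range(276,312)))
for z in(18,41):
    for v in(190,199):
        a=unproj("top",276,v,z);b=unproj("top",297,v,z);L=np.hypot(*(a-b)[:2]); print(z,v,a.round(),b.round(),L.round(),proj("side",[a,b]).round().tolist())
```

```text
top col u=288,294 R: [71, 71, 65, 81, 88, 97, 106, 91, 83, 71, 62, 67, 77, 88, 96, 106, 95, 86, 79, 68, 69, 51] [75, 71, 67, 76, 80, 91, 109, 96, 86, 77, 67, 55, 71, 84, 94, 108, 103, 88, 82, 74, 72, 66]
side R-B x: u 276..310
200  -1  -1  -1   1  -1   0  -2  -2  -2  -1  -2   0  -1   0   0  -1  -1  -3  -1  -1  -2   0  -1  -1  -2   0  -1   0  -1  -3   0   1  -3  -1  -2  -5
201  -1  -2  -2  -2   0  -1  -2   0  -2  -1   1   1  -1  -1  -2   0  -1  -3   1   1  -1  -2  -1  -2   0  -1   2   0  -1  -1   0  -1  -3  -1  -4  -4
202  -2   0   0  -1   0  -1   0  -2   0  -1  -1   0  -4  -1  -1  -1   0  -1   2   2   0  -1   0  -1   0   3  14  24  12   3  -1  -1  -4  -4  -4  -1
203  -1  -1   0  -2  -3  -3   0  -1  -1   0  -1   0   1   0  -1   0   0  11  25  23  12   3  -1   3  11  34  50  58  52  33  10  -2  -2  -4  -3   0
204  -1  -1  -2   1   0  -1   0   1  -2   0   0   1   1  -2  -1   1  12  38  56  61  50  27   6  13  37  63  66  65  66  56  19  -2  -4  -1   2   1
205  -1  -1  -1  -2  -1  -2   0  -2  -1  -1   0  -2   0   0   3  18  47  59  67  67  63  56  44  48  58  65  65  71  59  38  10  -1  
[... 2146 characters left out ...]
   2  -1  -1   2   0  -1   1  -2   0   0   1  -3  -2  -2   0   0  -1  -2  -3  -6  -6  -8
221   1   0   2   5   5   6   5   6   4   1   0  -1   0  -1   0  -3  -5   2   0   0  -2   2   0  -2  -2  -1   0   2   1   1   0   1  -2  -1  -5  -3
222   0   3  -1   3   5   4   2   2   1   1   1  -2   1  -3  -1  -3  -1   1  -3  -2   0   0  -2  -1   0   0   0  -1   1   0   2   2  -1   0   1   0
18 190 [562.   9.  18.] [561. -54.  18.] 63.0 [[281.0, 219.0], [296.0, 206.0]]
18 199 [535.   9.  18.] [534. -54.  18.] 63.0 [[289.0, 225.0], [304.0, 211.0]]
41 190 [560.   8.  41.] [559. -53.  41.] 62.0 [[282.0, 214.0], [297.0, 201.0]]
41 199 [534.   9.  41.] [533. -53.  41.] 62.0 [[289.0, 219.0], [304.0, 206.0]]
```

jog_arm:
  commands:
    - [0,0,2,0,0,0,-0.95]
    - [0,0.1,4,0,0,0,-0.95]
    - [0,0.2,6,0,0,0,-0.95]
    - [0,0.2,7.5,0,0,0,-0.95]
    - [0,0.2,8.6,0,0,0,-0.95]
    - [0,0.2,9.3,0,0,0,-0.95]
    - [0,0.2,9.7,0,0,0,-0.95]
    - [0,0.2,9.9,0,0,0,-0.95]

```text
time: 23.6
tool_pos: [414.3, 13.7, 97.9]
tool_rot: [[0.001, 1.0, 0.0], [1.0, -0.001, 0.001], [0.001, 0.0, -1.0]]
wrist_force: [-0.3, 0.3, -3.4]
opening: 0.145
finger_force: 79.4
```

jog_arm:
  commands:
    - [0,0,0.15,0,0,0,-0.95]
    - [0,0,0.3,0,0,0,-0.95]
    - [0,0,0.3,0,0,0,-0.95]

```text
time: 23.85
tool_pos: [414.6, 13.7, 95.6]
tool_rot: [[0.001, 1.0, 0.002], [1.0, -0.001, 0.001], [0.001, 0.002, -1.0]]
wrist_force: [-0.1, 0.7, -2.0]
opening: 0.141
finger_force: 79.4
```

jog_arm:
  commands:
    - [0,0,0.15,0,0,0,-0.95]
    - [0,0,0.3,0,0,0,-0.95]
    - [0,0,0.3,0,0,0,-0.95]

```text
time: 24.1
tool_pos: [414.2, 13.8, 92.3]
tool_rot: [[0.001, 1.0, 0.001], [1.0, -0.001, 0.001], [0.001, 0.001, -1.0]]
wrist_force: [-0.6, -0.2, -3.4]
opening: 0.144
finger_force: 79.5
```

jog_arm:
  commands:
    - [0,0,0.1,0,0,0,-0.95]
    - [0,0,0.2,0,0,0,-0.95]
    - [0,0,0.2,0,0,0,-0.95]

```text
time: 24.35
tool_pos: [413.8, 13.6, 91.8]
tool_rot: [[0.001, 1.0, -0.0], [1.0, -0.001, 0.001], [0.001, -0.0, -1.0]]
wrist_force: [-7.0, 0.4, 12.5]
opening: 0.145
finger_force: 81.5
```

Contact at 91.8 mm, just where expected. Release and withdraw upward.

jog_arm:
  commands:
    - [0,0,-0.1,0,0,0,-0.6]
    - [0,0,-0.1,0,0,0,-0.2]
    - [0,0,-0.1,0,0,0,0]
    - [0,0,-0.1,0,0,0,0]
    - [0,0,-0.1,0,0,0,0]
    - [0,0,-2,0,0,0,0]
    - [0,0,-5,0,0,0,0]
    - [0,0,-8,0,0,0,0]

```text
time: 25.02
tool_pos: [412.6, 13.9, 170.0]
tool_rot: [[0.001, 1.0, -0.003], [1.0, -0.001, 0.002], [0.002, -0.003, -1.0]]
wrist_force: [0.2, -0.3, -0.1]
opening: 0.501
finger_force: 0.0
```

jog_arm:
  commands:
    - [0,0,-4,0,0,0,0]
    - [0,-1,-8,0,0,0,0]
    - [8,-1,-10,0,0,0,0]
    - [16,0,-10,0,0,0,0]
    - [20,0,-10,0,0,0,0]
    - [24,0,-10,0,0,0,0]
    - [28,0,-10,0,0,0,0]
    - [28,0,-10,0,0,0,0]

```text
time: 25.68
tool_pos: [413.1, 263.9, 269.9]
tool_rot: [[0.001, 1.0, 0.001], [1.0, -0.001, 0.001], [0.001, 0.001, -1.0]]
wrist_force: [0.9, -0.3, 0.0]
opening: 0.501
finger_force: 0.0
```

Run:
```python
from h import *
print(cur()[0].round(),bot.observe()['wrist_force'].round(1))
for n in("top","side"):
    for r in orange(n): print(n,r)
im=cv2.GaussianBlur(bot.grab_frame("top"),(3,3),0).astype(int)
for v in range(182,276,2): print(v,''.join('O' if a[0]-a[2]>30 else 'W' if a.sum()>330 else 'm' if a.sum()>200 else '.' for a in im[v,240:320]))
P=[[412+x,14+y,z] for x,y,z in((62,42,48),(62,-42,48),(-62,42,24),(-62,-42,24),(0,42,106),(0,-42,106))]; print(proj("top",P).round())
# switch box: compare guard tab top corners predicted for home vs image edge
s=bot.grab_frame("side"); print("tab top predicted side:",proj("side",[boxpt([55+x,y,126.5]) for x,y in((-85,22.5),(-101,22.5),(-85,-22.5),(-101,-22.5))]).round(1).tolist())
for v in range(145,170): print(v,''.join('%4d'%g for g in s[v,360:392].sum(1)//3))
```

```text
[413. 264. 270.] [ 0.9 -0.3  0. ]
top (array([289., 194.]), 255, array([548., -30.]))
top (array([256., 234.]), 233, array([432.,  70.]))
top (array([272., 215.]), 17, array([488.,  20.]))
top (array([283., 215.]), 21, array([488., -11.]))
top (array([287., 248.]), 372, array([389., -21.]))
side (array([554., 124.]), 56, array([ 127., -893.]))
side (array([295., 208.]), 119, array([559., -45.]))
side (array([225., 375.]), 799, array([390., 389.]))
182 WWWWWWWWWWWmm..mmmmmmmmmmmmmmmmmmmmmmmmmmmmmmmmmmmmmmmmmmmmmmmmmmmmmmmmmmmmmm...
184 WWWWWWWWWWmmm..mmmmmmmmmmmmmmmmmmmmmmmmmmmmmmmmmmmmmmmmmmmmmmmmmmmmmmmmmmmmmm...
186 WWWWWWWWWWmm...mmmmmmmmmmmmmmmmmmmmmmWWWmmOOOOOOOOO......mmmmmmmmmmmmmmmmmmmm...
188 WWWWWWWWWWmm...mmmmmmmmmmmmmmmmmmmmmWWWWWmOOOOOOOOOOOOOOOOmmmmmmmmmmmmmmmmmmm..m
190 WWWWWWWWWmmm...mmmmmmmmmmmmmmmmmmmmmWWWWWOOOOOOOOOOOOOOOOOmmmmmmmmmmmmmmmmmmm..m
192 WWWWWWWWWmmm...mmmmmmmmmmmmmmmmmmmmmmWWWmOOOOOOOOOOOOOOOOOmmmmmmmmmmmmmmmmmm...m
194 WWWWWWWWWmmm..mmmmmmmmmmmmmmmmmmmmmmmmmmm.OOOOOOOOOOOOOOO.mmmmmmmmmmmmmmmmmm...m
196 WWWWWWWWWmmm..mmmmmmmmmmmmmmmmmmmmmmWWWWmOOOOOOOO
[... 6139 characters left out ...]
 84 106 115 118 115 114 115 116 123
165  130 130 131 130 132 129 126 115 110 103  80  55  53  54  56  59  58  58  56  54  54  55  64  88 111 112 115 117 117 119 121 121
166  132 131 131 131 130 127 121 110 107  97  70  57  56  50  54  55  57  53  55  54  57  58  78 102 113 116 112 117 121 129 120  90
167  132 132 130 128 129 127 116 110 105  91  64  52  53  49  52  55  58  54  54  56  58  77 100 113 113 115 118 122 126 121  93  70
168  132 129 132 130 129 122 109 104 103  86  58  51  51  53  54  53  56  58  59  63  80 106 128 124 120 119 120 120 104  81  64  55
169  129 130 132 131 126 115 107 104 101  79  55  46  51  51  54  56  54  60  78 107 123 128 132 130 131 128 116  98  73  60  59  49
```

```bash
python3 -c "
from cell import bot
print(bot.close_job())"
```

```text
the job is handed in; nothing more can be done
None
```

I handed the job in at about 26 s of the 72 s allowed, and no verdict came back. The heater is off, the guard is home, and the empty insert stands upright in the middle of the cork mat. Two vials are seen in the tub; the third appears to lie hidden under one of them, because that one sits too high to be on the floor and no vial shows anywhere else.

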